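# Freshly stained marionette legs into the drying crate, extraction set for drying

## Task

The shoes on these marionette legs have just been stained. Open the extractor's damper fully first (lever in line with the duct), then stand every leg upright, shoe down, in a compartment of its own in the drying crate, and only when all of them are in, throttle the damper back to the 30-degree mark (30 degrees from shut, where the lever stands square across the duct) for the drying. Leave the spare shoe and everything else on the bench where it is.

Things in the scene. Friction and masses are not known exactly. Their poses are not given: they have to be found in the camera images.
- leg1: marionette lower leg standing on its stained, weighted oak shoe, 75 mm long (x), 33 wide (y), 26 to 36 high; bare square shin 20 x 20 mm, flats square to the shoe, up to 116 mm above the sole; knee tongue 16 x 8 mm on top, to 129 mm. Origin: underside, middle of the shoe; x to the toe, z up; the shin's axis is at x = -14 mm. 0.16 kg. Four to six legs are there, the rest absent
- leg2: marionette lower leg standing on its stained, weighted oak shoe, 75 mm long (x), 33 wide (y), 26 to 36 high; bare square shin 20 x 20 mm, flats square to the shoe, up to 116 mm above the sole; knee tongue 16 x 8 mm on top, to 129 mm. Origin: underside, middle of the shoe; x to the toe, z up; the shin's axis is at x = -14 mm. 0.16 kg. Four to six legs are there, the rest absent
- leg3: marionette lower leg standing on its stained, weighted oak shoe, 75 mm long (x), 33 wide (y), 26 to 36 high; bare square shin 20 x 20 mm, flats square to the shoe, up to 116 mm above the sole; knee tongue 16 x 8 mm on top, to 129 mm. Origin: underside, middle of the shoe; x to the toe, z up; the shin's axis is at x = -14 mm. 0.16 kg. Four to six legs are there, the rest absent
- leg4: marionette lower leg standing on its stained, weighted oak shoe, 75 mm long (x), 33 wide (y), 26 to 36 high; bare square shin 20 x 20 mm, flats square to the shoe, up to 116 mm above the sole; knee tongue 16 x 8 mm on top, to 129 mm. Origin: underside, middle of the shoe; x to the toe, z up; the shin's axis is at x = -14 mm. 0.16 kg. Four to six legs are there, the rest absent
- leg5: marionette lower leg standing on its stained, weighted oak shoe, 75 mm long (x), 33 wide (y), 26 to 36 high; bare square shin 20 x 20 mm, flats square to the shoe, up to 116 mm above the sole; knee tongue 16 x 8 mm on top, to 129 mm. Origin: underside, middle of the shoe; x to the toe, z up; the shin's axis is at x = -14 mm. 0.16 kg. Four to six legs are there, the rest absent
- leg6: marionette lower leg standing on its stained, weighted oak shoe, 75 mm long (x), 33 wide (y), 26 to 36 high; bare square shin 20 x 20 mm, flats square to the shoe, up to 116 mm above the sole; knee tongue 16 x 8 mm on top, to 129 mm. Origin: underside, middle of the shoe; x to the toe, z up; the shin's axis is at x = -14 mm. 0.16 kg. Four to six legs are there, the rest absent
- crate: low open wooden drying crate, fixed, 202 mm (x) by 192 mm (y), 45 mm high, walls and floor 6 mm. Dividers as high as the walls make six equal cells 92 mm (x) by 56 mm (y) inside, centres at x = -49 and +49, y = -62, 0 and +62 mm. Origin: centre of the underside; z up. A leg fits a cell with its shoe lengthwise along the crate's x, toe either way
- extractor: bench fume extractor, fixed: grey filter unit 260 (x) x 240 x 245 mm high from y = -180 to -420 mm, a round duct of 100 mm diameter along y (its top 120 mm up) and a slotted hood 210 mm wide, 125 mm high, with its face at y = +150 mm, turned to the crate. The damper lever is on top of the duct. Origin: on the bench under the lever's shaft; z up
- damper_lever (a joint): flat steel lever on a vertical shaft, over a quadrant with a tick every 15 degrees (long at 0, 30, 60, 90). Rad: 0 = shut, square across the duct (extractor's -x); grows clockwise seen from above to 1.571 = fully open, at the stop, in line with the duct, pointing to the hood (extractor's +y). Stiff: 0.2 N m, 2 N at the knob; stays where it is left
- damper_hinge (a point): point on the axis of the damper lever's shaft, 134 mm above the bench
- damper_knob (a point): centre of the top of the black upright knob at the lever's end: cylinder 24 mm in diameter, 40 mm high, 110 mm from the shaft's axis; its top is 178 mm above the bench, the top of the lever's bar under it 139 mm
- spare_shoe: a loose carved oak shoe without a shin, 75 x 33 x 36 mm high; not part of the job. Origin at its underside
- crown: painted tin crown, 70 mm diameter, 54 mm high; not part of the job. Origin at its underside
- controller: walnut marionette controller cross lying flat, 190 mm long (y), 100 mm (x), 26 mm high; not part of the job. Origin at its underside
- lantern: dented brass lantern prop, 68 mm diameter, 132 mm high; not part of the job. Origin at its underside
- stain_tin: closed tin of stain, 72 mm diameter, 75 mm high; not part of the job. Origin at its underside
- glue_bottle: white glue bottle, 52 mm diameter, 130 mm high; not part of the job. Origin at its underside
- brush: stain brush lying flat, 170 mm long along its x; not part of the job. Origin at its underside
There are look-alikes about, which are no part of the job. Leave any red look-alike of the leg5 alone.

How it is judged (in metres and radians):
On the way, in this order (a step that is already met when the one before it is completed fails the run):
1. the damper is fully open (within 5 degrees of the stop) (value of joint damper_lever above 1.484 rad), for 0.2 s.
2. every leg present stands upright in a cell of the crate, the damper still open (x of leg1 in the frame of crate between -0.095 and 0.095 m and y of leg1 in the frame of crate between -0.09 and 0.09 m and z of each of leg1, leg2, leg3, leg4, leg5, leg6 in the frame of crate below 0.014 m and angle between each of leg1, leg2, leg3, leg4, leg5, leg6's own z axis and vertical below 0.15 rad and x of leg2 in the frame of crate between -0.095 and 0.095 m and y of leg2 in the frame of crate between -0.09 and 0.09 m and x of leg3 in the frame of crate between -0.095 and 0.095 m and y of leg3 in the frame of crate between -0.09 and 0.09 m and x of leg4 in the frame of crate between -0.095 and 0.095 m and y of leg4 in the frame of crate between -0.09 and 0.09 m and x of leg5 in the frame of crate between -0.095 and 0.095 m and y of leg5 in the frame of crate between -0.09 and 0.09 m and x of leg6 in the frame of crate between -0.095 and 0.095 m and y of leg6 in the frame of crate between -0.09 and 0.09 m and value of joint damper_lever above 1.4 rad), for 0.2 s.
At the end, for the whole second after the job is handed in: Every leg present stands at rest, shoe on the floor of a cell of its own in the crate (sole within 8 mm of the cell floor, tilt under 0.15 rad), and the damper lever is at 30 degrees from shut, within 5 degrees; the other things lie within 50 mm of where they were (x of leg1 in the frame of crate between -0.095 and 0.095 m and y of leg1 in the frame of crate between -0.09 and 0.09 m and z of each of leg1, leg2, leg3, leg4, leg5, leg6 in the frame of crate below 0.014 m and angle between each of leg1, leg2, leg3, leg4, leg5, leg6's own z axis and vertical below 0.15 rad and x of leg2 in the frame of crate between -0.095 and 0.095 m and y of leg2 in the frame of crate between -0.09 and 0.09 m and x of leg3 in the frame of crate between -0.095 and 0.095 m and y of leg3 in the frame of crate between -0.09 and 0.09 m and x of leg4 in the frame of crate between -0.095 and 0.095 m and y of leg4 in the frame of crate between -0.09 and 0.09 m and x of leg5 in the frame of crate between -0.095 and 0.095 m and y of leg5 in the frame of crate between -0.09 and 0.09 m and x of leg6 in the frame of crate between -0.095 and 0.095 m and y of leg6 in the frame of crate between -0.09 and 0.09 m and linear speed of each of leg1, leg2, leg3, leg4, leg5, leg6 below 0.02 m/s and value of joint damper_lever between 0.4363 and 0.6109 rad); the robot touches nothing.
It fails at once if one of the other things on the bench was moved by more than 50 mm (distance of any of spare_shoe, crown, controller, lantern, stain_tin, glue_bottle, brush from where it was at the start of the episode above 0.05 m).
Of leg1, leg2, leg3, leg4, leg5, leg6 only 4 to 6 are there at a start; the rules pass over those that are not, and their reading is None.
At some moment in a run one of leg1, leg2, leg3, leg4, leg5, leg6 may be knocked a few centimetres aside while the robot is not near it.
It also fails if it takes over 210 s, if anything falls off the work surface, if the arm or the gripper's body presses on something with over 40 N, if the wrist force passes 120 N, or if a joint passes its speed limit or range.

## Robot

A 6-joint arm with a two-finger parallel gripper is mounted at the origin on the work surface. World frame = base frame: x ahead of the robot, y to its left, z up, the work surface at z = 0. Lengths are in mm, angles in rad, forces in N, time in s.
With the tool pointing down it reaches from about 325 to 900 mm from the base axis. Payload 6.1 kg.
Tool frame: the origin (TCP) lies on the mounting face of the last link; the fingertips stand 182 mm ahead of it and the grasp point (between the pads) lies manip.grip_point_offset ahead of it (manip.grip_point_offset is the distance from the TCP to the grasp point, in mm); z points along the fingers, y is the line along which they close (so a half turn about z gives the same grasp; the last joint's range is limited). The gripper opens to 87 mm and grips with 3 to 60 N. Pads are 19 mm wide; open, the fingers measure 117 mm over their backs; the gripper's body (75 mm by 190 mm) begins 51 mm behind the grasp point.
Start: joints at [1.167, 0.22, 1.526, -0, 1.395, -0.126], TCP at [171.399, 601.032, 404.738] pointing down, gripper open.
Joint ranges: [-2.98, 2.98], [-0.91, 2.08], [0.09, 2.57], [-1.24, 4.39], [0.2, 2.65], [-2.68, 2.68]. Speed limits (rad/s): [2.57, 2.57, 3.01, 3.14, 3.14, 3.14].

## Interface

Orientations are given as [roll, pitch, yaw] about the fixed x, y, z axes, in that order (R = Rz(yaw) Ry(pitch) Rx(roll)).
In Python, from station import manip gives the robot as it stands.
- The arm moves only by the tool servo_tool, never from a script. Its argument "series" is a list of rows, each a list of 4 numbers: the shift along the tool's x, y, z in m, then the turn about the tool's z in rad. In form: [[x, y, z, spin], ...]. A call has 1 to 5 rows; each row is the pose to reach, as a shift and turn from the pose commanded when the call began, along the tool's axes at that moment; what a row does not reach only later rows make up. A row lasts 1/10 s, in which the tool goes at most 50 mm and 8.59 degrees, less where a joint would pass 70% of its speed; a pose out of reach is approached as far as the arm can. A call with a gripper value outside its range is refused whole. "gripper" is the closure, from 0 (fully open) to 1 (shut), set as the call begins (left out, the last holds). The fingers move at their own pace and stop on an object; the grip force is fixed at half the most. Time passes only in rows, so rows that repeat a pose let the fingers close. It gives the time, the measured TCP pose, the force, the opening and the grip force at its end, in the units of the state.
- manip.sense(): the state, without advancing time (a new reading comes with each control period).
- manip.camera(name): name is "scene" or "top" or "wrist"; returns a dict with "img" (420x560x3 uint8, red, green, blue), "depth" (420x560 float32, mm along the optical axis (not along the pixel's ray), 0 where there is no reading), "vertical_fov" (degrees; the focal length in pixels is half the picture's height over the tangent of half this angle, whatever the lens; pixels are square), "cx", "cy" (the principal point, pixels), "k1" (the pictures are not rectified: a ray, as slopes to the right and down, at radius r is drawn at 1 + k1 r^2 times it, then the intrinsics apply), "cam_to_world" (4x4, takes a point from camera to world coordinates); the wrist camera has in their place "mount" (4x4, takes a point from camera to tool coordinates, whose origin is the TCP and whose axes are the flange's). Camera axes: x right, y up, looking along -z (the intrinsics and any distortion apply to the point x, -y, -z); pixel columns grow to the right and rows downward; lengths in mm; the calibration is good to about 2 mm. A picture is of the moment at which its call begins: read the wrist's pose just before it.
- manip.finish_job(): hands the job in; it is judged then, once.
The state is a dict: "time": time; "qpos": joint angles; "qd": joint speeds; "tau": joint torques, N m; "ee_pos": TCP position; "tool_rot": TCP orientation; "force": force on the tool from outside, world axes, zero at the start; "wrist_torque": the same for the moment, N m; "width": finger opening in mm; "gripper_force": force on a finger pad.
Only numpy, scipy, OpenCV 4.12 (cv2) and the standard library are available. Lean on these libraries where they do the work, as an engineer would, in place of code of your own. Each camera call takes 0.05 s, during which the arm holds its last target. There are 200 camera calls.

## Working session

There is one attempt and no reset: what is moved stays moved. The work goes in short steps, Python scripts to look and compute and a tool call to move; the robot and the scene stay as the last step left them, time stands still between calls to the robot, and variables do not carry over. Pictures are saved under pics/ and viewed, at most 14 in all, crops included, and the job is handed in when it is done.

Besides the shell and the picture viewer there is one more tool, called after "Request:" as name(argument=value, ...) on one line, values as JSON. servo_tool: Moves the arm, as the interface text tells. Its arguments: {"type":"object","properties":{"series":{"type":"array"},"gripper":{"type":"number"}},"required":["series"]}

```bash
mkdir -p pics; ls
cat > h.py <<'E'
import numpy as np, cv2
from station import manip
def snap(name,fn=None):
    s=manip.sense(); c=manip.camera(name)
    if name=='wrist':
        from scipy.spatial.transform import Rotation as R
        T=np.eye(4);T[:3,:3]=R.from_euler('xyz',s['tool_rot']).as_matrix();T[:3,3]=s['ee_pos'];c['T']=T@c['mount']
    else: c['T']=np.array(c['cam_to_world'])
    if fn: cv2.imwrite(fn,c['img'][:,:,::-1])
    np.savez('last_'+name,**{k:v for k,v in c.items()})
    return c
def ray(c,u,v):
    f=210/np.tan(np.radians(float(c['vertical_fov']))/2)
    K=np.array([[f,0,float(c['cx'])],[0,f,float(c['cy'])],[0,0,1]])
    p=cv2.undistortPoints(np.array([[[u,v]]],float),K,np.array([float(c['k1']),0,0,0,0]))[0,0]
    return np.array([p[0],-p[1],-1.])
def at_z(c,u,v,z):
    T=c['T'];d=T[:3,:3]@ray(c,u,v);o=T[:3,3];return o+d*(z-o[2])/d[2]
def at_d(c,u,v):
    d=float(c['depth'][int(round(v)),int(round(u))]);T=c['T'];return T[:3,:3]@(ray(c,u,v)*d)+T[:3,3]
def cloud(c):
    H,W=c['depth'].shape
    f=210/np.tan(np.radians(float(c['vertical_fov']))/2)
    K=np.array([[f,0,float(c['cx'])],[0,f,float(c['cy'])],[0,0,1]])
    u,v=np.meshgrid(np.arange(W),np.arange(H))
    p=cv2.undistortPoints(np.stack([u,v],-1).reshape(-1,1,2).astype(float),K,np.array([float(c['k1']),0,0,0,0])).reshape(H,W,2)
    d=c['depth'];P=np.stack([p[...,0]*d,-p[...,1]*d,-d],-1)
    P=P@c['T'][:3,:3].T+c['T'][:3,3];P[d==0]=np.nan;return P
E
python3 - <<'E'
from h import *
print(manip.sense(),manip.grip_point_offset)
for n in('top','scene'):
    c=snap(n,f'pics/{n}0.png');print(n,c['T'].round(3).tolist(),c['vertical_fov'],c['k1'],c['cx'],c['cy'])
for n in('top','scene'):
    im=cv2.imread(f'pics/{n}0.png');cv2.imwrite(f'pics/{n}0b.png',cv2.resize(im,(800,600),interpolation=cv2.INTER_CUBIC))
E
```

```text
pics
{'time': 0.0, 'qpos': array([ 1.16687401e+00,  2.21232812e-01,  1.52759341e+00, -3.40982837e-05,
        1.39465173e+00, -1.26152400e-01]), 'qd': array([ 0.00032114,  0.00058734,  0.00273368, -0.0002513 , -0.00230083,
       -0.00116085]), 'tau': array([-3.36758807e-03, -4.94619012e+01, -3.87372530e+01,  6.96725165e-02,
        5.71804005e-02, -1.68404836e-04]), 'ee_pos': array([171.32095754, 600.79371995, 403.6421314 ]), 'tool_rot': array([-3.13971812e+00, -2.03910799e-04,  2.86382855e+00]), 'force': array([-0.30494143, -0.20565419,  0.10454252]), 'wrist_torque': array([ 0.02907932, -0.00665017, -0.00367207]), 'gripper_force': 0.0, 'width': 87.32592439626265} 163.5
top [[0.027, 0.985, -0.17, 324.382], [-0.999, 0.031, 0.023, 42.403], [0.028, 0.17, 0.985, 1369.383], [0.0, 0.0, 0.0, 1.0]] 43.340623145812394 -0.20505278355190124 277.59436648300505 216.34618002968358
scene [[-0.852, -0.321, 0.413, 1049.068], [0.523, -0.493, 0.695, 914.83], [-0.019, 0.808, 0.588, 867.591], [0.0, 0.0, 0.0, 1.0]] 53.70078403113708 -0.017767301152317404 278.5904996016077 208.86251551841949
```

View pics/top0b.png

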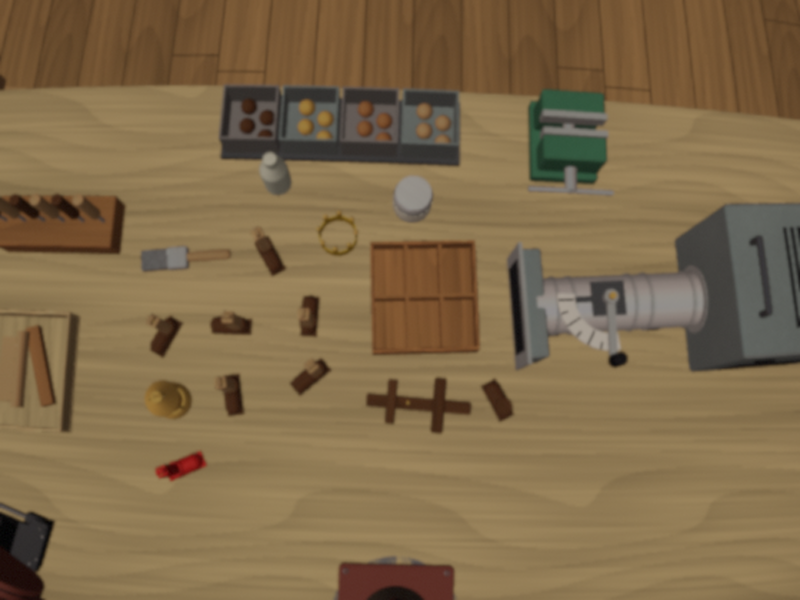

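View pics/scene0b.png

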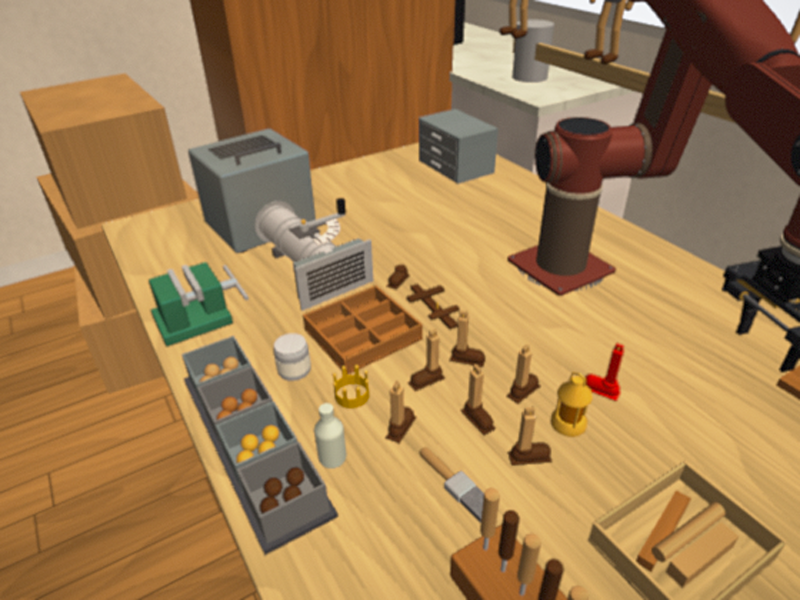

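The top view shows six brown legs (shoes near (268,253), (310,315), (311,375), (231,323), (232,393) and (165,333)), the red look-alike at (181,467), and the crate at (425,297). The lever's shaft is at (612,297) and its knob at (618,358). I'll measure from depth.

```bash
cat >> h.py <<'E'
def load(n): return dict(np.load(f'last_{n}.npz'))
def legs(P,img,xr=(250,750),yr=(40,560)):
    from scipy import ndimage
    z=P[...,2];R=(P[...,0]>xr[0])&(P[...,0]<xr[1])&(P[...,1]>yr[0])&(P[...,1]<yr[1])
    lab,n=ndimage.label(R&(z>12)); out=[]
    for i in range(1,n+1):
        q=P[lab==i]
        if len(q)<40: continue
        t=q[q[:,2]>100]; s=q[(q[:,2]<45)]
        out.append((len(q),q[:,2].max(),np.median(t,0) if len(t) else None,np.median(s,0) if len(s) else None,img[lab==i].mean(0)))
    return out
E
python3 - <<'E'
from h import *
np.set_printoptions(suppress=True,precision=0)
c=load('top');P=cloud(c)
for o in legs(P,c['img']):print(o)
# manual
for nm,(u,v) in dict(c00=(372,242),c10=(473,242),c01=(374,353),c11=(478,352)).items(): print(nm,at_z(c,u*.7,v*.7,45))
print('hinge',at_z(c,612*.7,295*.7,139),'knob',at_z(c,619*.7,358*.7,178))
m=(P[...,2]>172)&(P[...,2]<185)&(P[...,1]<-150)&(P[...,1]>-330)&(P[...,0]<420); print(m.sum(),np.nanmedian(P[m],0),P[m].min(0),P[m].max(0))
m=(P[...,2]>40)&(P[...,2]<49)&(P[...,1]<60)&(P[...,1]>-160)&(P[...,0]>340);q=P[m];print(np.percentile(q,[1,99],axis=0))
for n in('top','scene'):
  im=c['img'] if n=='top' else load('scene')['img']
  if n=='top':cr=im[130:360,80:400];f=2.5
cv2.imwrite('pics/t1.png',cv2.resize(cr[:,:,::-1],None,fx=2.5,fy=2.5,interpolation=cv2.INTER_CUBIC))
E
```

```text
(680, np.float64(194.37570068349487), array([695., 551., 160.]), array([692., 539.,  32.]), array([87., 58., 34.]))
(217, np.float64(59.96645275529022), None, array([707., 124.,  23.]), array([122.,  96.,  46.]))
(359, np.float64(134.68092278370045), array([665., 255., 117.]), array([646., 243.,  29.]), array([83., 59., 37.]))
(257, np.float64(51.25010802075053), None, array([576.,  54.,  42.]), array([118.,  82.,  50.]))
(661, np.float64(27.129719279863366), None, array([645., 428.,  18.]), array([114., 102.,  88.]))
(323, np.float64(133.78416769456703), array([527., 169., 117.]), array([550., 167.,  29.]), array([82., 58., 37.]))
(343, np.float64(132.37136593288346), array([518., 298., 116.]), array([514., 316.,  28.]), array([80., 56., 35.]))
(383, np.float64(134.5340894934268), array([507., 425., 116.]), array([491., 432.,  29.]), array([75., 52., 32.]))
(333, np.float64(132.71421949653768), array([440., 154., 118.]), array([426., 169.,  29.]), array([80., 55., 34.]))
(359, np.float64(131.1131361674436), array([408., 302., 117.]), array([386., 297.,  29.]), array([75., 52., 32.]))
(670, np.float64(132.11547723041258), array([379., 411., 109.]), array([377., 394.,  18.]), array([115.,  86.,  41.]))
(55, np.float64(20.197529701149733), None, array([392.,  49.,  15.]), array([75., 50., 30.]))
(326, np.float64(132.68158152177966), array([258., 393., 118.]), array([269., 372.,  29.]), array([116.,  30.,  23.]))
c00 [675.  59.  45.]
c10 [ 682. -124.   45.]
c01 [474.  49.  45.]
c11 [ 481. -135.   45.]
hinge [ 573. -352.  139.] knob [ 461. -350.  178.]
  return np.nanmean(a, axis, out=out, keepdims=keepdims)
Traceback (most recent call last):
ValueError: zero-size array to reduction operation minimum which has no identity
```

```bash
cat >> h.py <<'E'
def fit(Ps,xy,h=70):
    Q=np.concatenate([P.reshape(-1,3) for P in Ps]);Q=Q[np.isfinite(Q[:,2])]
    Q=Q[np.hypot(Q[:,0]-xy[0],Q[:,1]-xy[1])<h]
    s=Q[(Q[:,2]>10)&(Q[:,2]<42)]; t=Q[(Q[:,2]>50)&(Q[:,2]<116)]
    (cx,cy),(w,l),a=cv2.minAreaRect(s[:,:2].astype(np.float32))
    if w<l:a+=90
    (tx,ty),ts,ta=cv2.minAreaRect(t[:,:2].astype(np.float32))
    d=np.array([np.cos(np.radians(a)),np.sin(np.radians(a))])
    if d@(np.array([cx-tx,cy-ty]))<0:d=-d
    return dict(c=(cx,cy),size=(max(w,l),min(w,l)),toe=np.degrees(np.arctan2(d[1],d[0])),shin=(cx-14*d[0],cy-14*d[1]),shin_t=(tx,ty),ts=ts,n=len(s))
E
python3 - <<'E'
from h import *
np.set_printoptions(suppress=True,precision=1)
ct=load('top');cs=load('scene');Pt=cloud(ct);Ps=cloud(cs)
for xy in [(655,249),(540,167),(516,307),(498,428),(432,162),(396,300)]:
    f=fit([Pt,Ps],xy,60);print({k:np.round(v,1).tolist() for k,v in f.items()})
for n,P in(('t',Pt),('s',Ps)):
    m=(P[...,2]>42)&(P[...,2]<49)&(P[...,1]<75)&(P[...,1]>-150)&(P[...,0]>450)&(P[...,0]<700);q=P[m]
    print(n,cv2.minAreaRect(q[:,:2].astype(np.float32)),len(q))
    m=(P[...,2]>141)&(P[...,2]<185)&(P[...,1]<-200)&(P[...,1]>-370)&(P[...,0]<560)&(P[...,0]>380);q=P[m];print(n,'knob',len(q),q.min(0) if len(q) else 0,q.max(0) if len(q) else 0)
    m=(P[...,2]>90)&(P[...,2]<135)&(P[...,1]<-100)&(P[...,1]>-240)&(P[...,0]<720)&(P[...,0]>400);q=P[m];print(n,'hood',len(q),np.percentile(q,[1,99],axis=0))
cv2.imwrite('pics/t1.png',cv2.resize(ct['img'][130:360,80:400,::-1],None,fx=2.5,fy=2.5,interpolation=cv2.INTER_CUBIC))
a=cv2.resize(ct['img'][160:280,340:500,::-1],None,fx=4,fy=4,interpolation=cv2.INTER_CUBIC)
cv2.imwrite('pics/t2.png',a)
E
```

```text
{'c': [655.3, 250.4], 'size': [74.8, 32.8], 'toe': -146.9, 'shin': [667.0, 258.0], 'shin_t': [667.4, 258.8], 'ts': [24.0, 22.2], 'n': 434}
{'c': [542.9, 171.9], 'size': [75.9, 33.1], 'toe': -1.6, 'shin': [528.9, 172.3], 'shin_t': [530.1, 171.7], 'ts': [26.1, 23.2], 'n': 430}
{'c': [521.2, 315.0], 'size': [74.5, 33.6], 'toe': 90.8, 'shin': [521.4, 301.0], 'shin_t': [520.3, 301.5], 'ts': [23.8, 22.8], 'n': 448}
{'c': [497.4, 436.9], 'size': [72.0, 35.1], 'toe': 151.7, 'shin': [509.7, 430.2], 'shin_t': [509.1, 430.0], 'ts': [25.6, 20.6], 'n': 553}
{'c': [433.1, 165.2], 'size': [70.6, 35.1], 'toe': 134.8, 'shin': [443.0, 155.3], 'shin_t': [442.6, 155.5], 'ts': [29.3, 20.5], 'n': 448}
{'c': [397.8, 305.0], 'size': [83.0, 37.0], 'toe': -162.1, 'shin': [411.2, 309.3], 'shin_t': [410.6, 305.8], 'ts': [24.4, 24.5], 'n': 433}
t ((580.999755859375, -36.67951965332031), (202.85223388671875, 192.23638916015625), 3.0108695030212402) 630
t knob 167 [ 450.  -364.1  141. ] [ 556.6 -339.6  184.7]
t hood 1412 [[ 458.6 -238.9   91.1]
 [ 655.9 -193.2  129.1]]
s ((582.68798828125, -35.53630828857422), (203.70692443847656, 197.53529357910156), 3.1839160919189453) 419
s knob 95 [ 452.2 -363.6  141.1] [ 555.6 -334.7  182. ]
s hood 755 [[ 458.7 -237.7   90.4]
 [ 664.3 -188.9  128.6]]
```

View pics/t1.png

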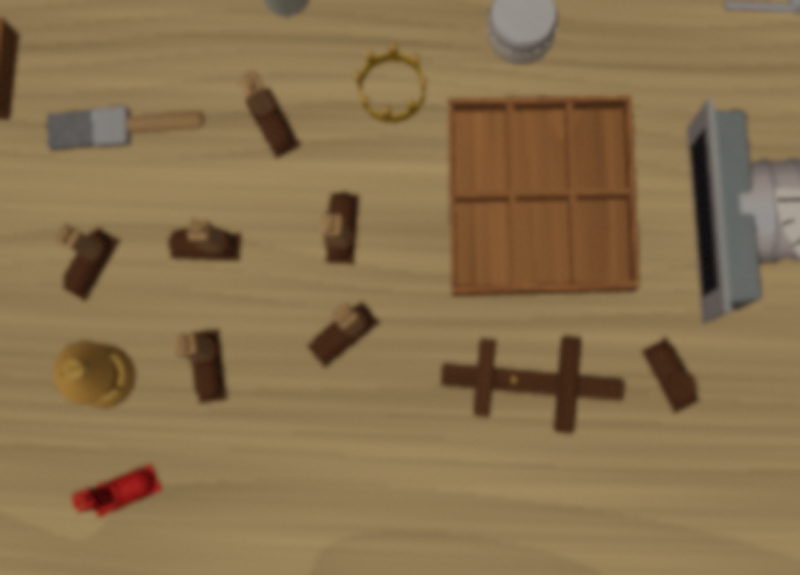

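View pics/t2.png

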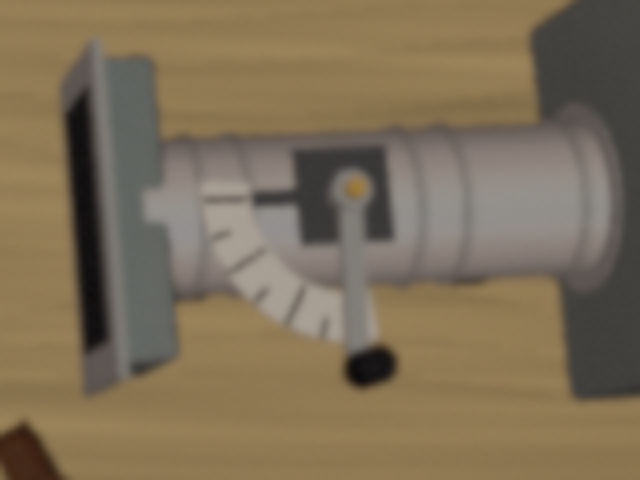

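The enlarged views confirm the toe directions. leg F at (205,345) has its toe pointing down the image. The lever stands near shut, with the hinge at (355,187) and the knob at (372,365) in the crop. Next I'll fit the extractor frame.

Run:
```python
from h import *
np.set_printoptions(suppress=True,precision=1)
for n in('top','scene'):
    c=load(n);P=cloud(c)
    m=(P[...,2]>30)&(P[...,2]<124)&(P[...,1]<-150)&(P[...,1]>-240)&(P[...,0]<700)&(P[...,0]>440);q=P[m]
    # front edge: per x-bin max y
    b=[(x,np.percentile(q[abs(q[:,0]-x)<5][:,1],97)) for x in range(475,660,10)]
    k,o=np.polyfit(*zip(*b),1);print(n,'face yaw',np.degrees(np.arctan(k)),'y at 572',k*572+o)
    m=(P[...,2]>165)&(P[...,2]<190)&(P[...,1]<-300)&(P[...,1]>-400)&(P[...,0]<500)&(P[...,0]>430);q=P[m]
    print('knob',q.min(0),q.max(0),len(q))
c=load('top')
print('hinge',at_z(c,340+355/4,160+187/4,140),'knob',at_z(c,340+374/4,160+370/4,178),'tick90',at_z(c,340+228/4,160+198/4,122),'tick30',at_z(c,340+295/4,160+310/4,122))
P=cloud(c);print('quadrant',at_d(c,340+235/4,160+215/4),at_d(c,340+280/4,160+290/4),at_d(c,340+353/4,160+270/4))
```

```text
top face yaw 4.4106946988589035 y at 572 -197.6910546009489
knob [ 450.7 -364.1  166.5] [ 472.2 -339.6  184.7] 97
scene face yaw 4.231123491673945 y at 572 -193.73176292699281
knob [ 452.2 -363.6  165.9] [ 475.8 -334.7  185.8] 39
hinge [ 572.5 -352.9  140. ] knob [ 456.8 -350.1  178. ] tick90 [ 566.5 -277.8  122. ] tick30 [ 498.6 -319.   122. ]
quadrant [ 555.8 -281.7  123.2] [ 510.2 -309.1  124.4] [ 521.5 -350.9  138.9]
```

Request:
servo_tool(series=[[0,-0.04,0,0.1],[0,-0.08,0,0.2],[0,-0.12,0,0.3],[0,-0.16,0,0.4],[0,-0.2,0,0.5]])

```text
time: 0.6
ee_pos: [116.0, 407.1, 404.0]
tool_rot: [-3.141, 0.0, 2.36]
force: [0.6, -0.4, 0.7]
width: 86.8
gripper_force: 0.0
```

```bash
cat > plan.py <<'E'
import numpy as np,sys
from h import manip
def rel(cur,t):
    # cur,t=(x,y,z,yaw); tool down
    y=cur[3];d=np.subtract(t,cur)
    s=(t[3]-cur[3]+np.pi)%(2*np.pi)-np.pi
    return [round((np.cos(y)*d[0]+np.sin(y)*d[1])/1000,3),round((np.sin(y)*d[0]-np.cos(y)*d[1])/1000,3),round(-d[2]/1000,3),round(-s,3)]
def now():
    s=manip.sense();return (*s['ee_pos'],s['tool_rot'][2])
def seg(cur,wps,step=42,ang=.14):
    """split path to calls of <=5 rows"""
    rows=[];p=np.array(cur,float)
    for w in wps:
        w=np.array(w,float);w[3]=p[3]+((w[3]-p[3]+np.pi)%(2*np.pi)-np.pi)
        n=max(1,int(np.ceil(max(np.linalg.norm(w[:3]-p[:3])/step,abs(w[3]-p[3])/ang))))
        rows+=[p+(w-p)*i/n for i in range(1,n+1)];p=w
    for i in range(0,len(rows),5):
        print([rel(cur,r) for r in rows[i:i+5]]);cur=rows[min(i+4,len(rows)-1)]
    return tuple(cur)
E
python3 - <<'E'
from plan import *
c=now();y=2.36
c=seg(c,[(300,250,404,y),(440,50,404,y),(462.5,-351.5,404,y)]);print()
c=seg(c,[(462.5,-351.5,332,y)]);print()
a=np.radians(np.linspace(179.2,93.3,12))
c=seg(c,[(572.5+110*np.cos(t),-353+110*np.sin(t),332,y) for t in a[1:]])
E
```

```text
[[np.float64(-0.04), np.float64(0.003), np.float64(0.0), np.float64(-0.0)], [np.float64(-0.08), np.float64(0.006), np.float64(0.0), np.float64(-0.0)], [np.float64(-0.121), np.float64(0.009), np.float64(0.0), np.float64(-0.0)], [np.float64(-0.161), np.float64(0.012), np.float64(0.0), np.float64(-0.0)], [np.float64(-0.201), np.float64(0.015), np.float64(0.0), np.float64(-0.0)]]
[[np.float64(-0.04), np.float64(0.003), np.float64(0.0), np.float64(-0.0)], [np.float64(-0.08), np.float64(-0.004), np.float64(0.0), np.float64(-0.0)], [np.float64(-0.12), np.float64(-0.011), np.float64(0.0), np.float64(-0.0)], [np.float64(-0.16), np.float64(-0.019), np.float64(0.0), np.float64(-0.0)], [np.float64(-0.2), np.float64(-0.026), np.float64(0.0), np.float64(-0.0)]]
[[np.float64(-0.04), np.float64(-0.007), np.float64(-0.0), np.float64(-0.0)], [np.float64(-0.08), np.float64(-0.014), np.float64(-0.0), np.float64(-0.0)], [np.float64(-0.11), np.float64(-0.041), np.float64(-0.0), np.float64(-0.0)], [np.float64(-0.14), np.float64(-0.068), np.float64(-0.0), np.float64(-0.0)], [np.float64(-0.17), np.float64(-0
[... 873 characters left out ...]
oat64(-0.0)], [np.float64(0.024), np.float64(0.038), np.float64(-0.0), np.float64(-0.0)], [np.float64(0.028), np.float64(0.052), np.float64(-0.0), np.float64(-0.0)], [np.float64(0.03), np.float64(0.067), np.float64(-0.0), np.float64(-0.0)]]
[[np.float64(0.0), np.float64(0.015), np.float64(-0.0), np.float64(-0.0)], [np.float64(-0.001), np.float64(0.03), np.float64(-0.0), np.float64(-0.0)], [np.float64(-0.005), np.float64(0.044), np.float64(-0.0), np.float64(-0.0)], [np.float64(-0.011), np.float64(0.058), np.float64(-0.0), np.float64(-0.0)], [np.float64(-0.019), np.float64(0.071), np.float64(-0.0), np.float64(-0.0)]]
[[np.float64(-0.009), np.float64(0.012), np.float64(-0.0), np.float64(-0.0)]]
```

Request:
servo_tool(series=[[-0.04,0,0,0],[-0.08,0,0,0],[-0.12,0.0,0,0],[-0.16,0.0,0,0],[-0.2,0.0,0,0]])

```text
time: 1.1
ee_pos: [259.6, 267.0, 404.6]
tool_rot: [3.141, 0.0, 2.364]
force: [1.0, 0.3, -0.2]
width: 87.0
gripper_force: 0.0
```

Request:
servo_tool(series=[[-0.04,0,0,0],[-0.08,-0.004,0,0],[-0.12,-0.01,0,0],[-0.16,-0.015,0,0],[-0.2,-0.02,0,0]])

```text
time: 1.6
ee_pos: [388.1, 112.2, 404.6]
tool_rot: [3.141, -0.0, 2.363]
force: [0.3, 1.6, 0.0]
width: 87.1
gripper_force: 0.0
```

Request:
servo_tool(series=[[-0.04,-0.007,0,0],[-0.08,-0.014,0,0],[-0.11,-0.041,0,0],[-0.14,-0.068,0,0],[-0.17,-0.095,0,0]])

```text
time: 2.1
ee_pos: [441.7, -74.8, 404.3]
tool_rot: [-3.141, -0.001, 2.364]
force: [0.1, -0.0, -0.4]
width: 87.4
gripper_force: 0.0
```

Request:
servo_tool(series=[[-0.03,-0.03,0,0],[-0.06,-0.06,0,0],[-0.09,-0.09,0,0],[-0.12,-0.12,0,0],[-0.14,-0.14,0,0]])

```text
time: 2.6
ee_pos: [442.9, -273.7, 404.3]
tool_rot: [-3.141, -0.0, 2.362]
force: [0.2, -0.2, -0.0]
width: 86.8
gripper_force: 0.0
```

Request:
servo_tool(series=[[-0.03,-0.015,0,0],[-0.05,-0.03,0,0],[-0.05,-0.03,0,0]])

```text
time: 2.9
ee_pos: [457.8, -330.2, 404.0]
tool_rot: [-3.141, -0.0, 2.361]
force: [-0.7, 0.6, -0.1]
width: 86.6
gripper_force: 0.0
```

```bash
sed -i 's/print(\[rel(cur,r) for r in rows\[i:i+5\]\])/print([[float(v)+0. for v in rel(cur,r)] for r in rows[i:i+5]])/' plan.py
python3 - <<'E'
from plan import *
from h import snap,cloud
print(now());print(rel(now(),(462.5,-351.5,332,2.36)))
c=snap('wrist','pics/w1.png');P=cloud(c)
m=(P[...,2]>172)&(P[...,2]<186);q=P[m];m2=(abs(q[:,0]-462)<40)&(abs(q[:,1]+351)<40);q=q[m2];print(len(q),q.min(0),q.max(0),np.median(q,0))
E
```

```text
(np.float64(457.8004369669743), np.float64(-330.21874696681164), np.float64(404.01223489277373), np.float64(2.361077568556044))
[np.float64(-0.018), np.float64(-0.012), np.float64(0.072), np.float64(0.001)]
720 [ 451.63954879 -361.95865299  172.04817089] [ 472.20288537 -340.59932791  179.8143238 ] [ 459.56291537 -348.59518247  177.88211354]
```

View pics/w1.png

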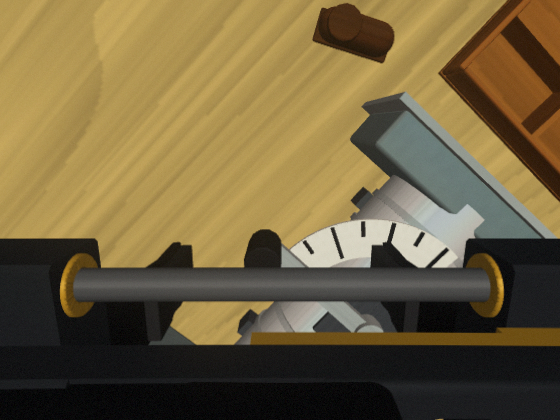

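The wrist view shows the knob at (263,248) between the open fingers, so the knob sits at about (462,-351). I'll descend and grip it.

Request:
servo_tool(series=[[-0.018,-0.012,0.03,0],[-0.018,-0.012,0.06,0],[-0.018,-0.012,0.072,0],[-0.018,-0.012,0.072,0]])

```text
time: 3.35
ee_pos: [461.8, -347.2, 330.3]
tool_rot: [3.141, -0.005, 2.365]
force: [0.1, -0.7, 0.8]
width: 86.8
gripper_force: 0.0
```

Request:
servo_tool(series=[[0,0,0,0],[0,0,0,0],[0,0,0,0],[0,0,0,0],[0,0,0,0]], gripper=1)

```text
time: 3.85
ee_pos: [462.6, -348.9, 333.4]
tool_rot: [3.142, 0.001, 2.364]
force: [-0.9, 0.8, -0.1]
width: 55.1
gripper_force: 0.0
```

Request:
servo_tool(series=[[0,0,0,0],[0,0,0,0],[0,0,0,0]])

```text
time: 4.15
ee_pos: [462.4, -348.8, 332.7]
tool_rot: [-3.142, -0.0, 2.364]
force: [-0.5, -0.4, -0.7]
width: 30.7
gripper_force: 0.0
```

Request:
servo_tool(series=[[0,0,0,0],[0,0,0,0],[0,0,0,0]])

```text
time: 4.45
ee_pos: [461.4, -349.2, 332.6]
tool_rot: [-3.139, -0.002, 2.363]
force: [-6.4, -1.0, 2.0]
width: 23.2
gripper_force: 30.0
```

Request:
servo_tool(series=[[0.005,0.006,0,0],[0.01,0.011,0,0],[0.014,0.018,0,0],[0.018,0.024,0,0],[0.021,0.031,0,0]])

```text
time: 4.95
ee_pos: [466.0, -312.7, 332.3]
tool_rot: [-3.134, -0.008, 2.362]
force: [-24.0, 0.5, 9.6]
width: 23.5
gripper_force: 30.0
```

Run:
```python
from plan import *
a=np.radians(np.arange(155,93,-5.8))
c=seg((469,-312,332.5,2.362),[(571+110*np.cos(t),-347+110*np.sin(t),332.5,2.362) for t in a])
```

```text
[[0.006, 0.01, 0.0, 0.0], [0.01, 0.02, 0.0, 0.0], [0.012, 0.031, 0.0, 0.0], [0.013, 0.042, 0.0, 0.0], [0.013, 0.054, 0.0, 0.0]]
[[-0.001, 0.011, 0.0, 0.0], [-0.004, 0.022, 0.0, 0.0], [-0.007, 0.033, 0.0, 0.0], [-0.012, 0.043, 0.0, 0.0], [-0.017, 0.052, 0.0, 0.0]]
[[-0.006, 0.009, 0.0, 0.0]]
```

Request:
servo_tool(series=[[0.006,0.01,0,0],[0.01,0.02,0,0],[0.012,0.031,0,0],[0.013,0.042,0,0],[0.013,0.054,0,0]])

```text
time: 5.45
ee_pos: [496.3, -264.4, 331.8]
tool_rot: [-3.138, -0.005, 2.362]
force: [-6.8, -3.6, 0.2]
width: 22.9
gripper_force: 30.0
```

Request:
servo_tool(series=[[-0.001,0.011,0,0],[-0.004,0.022,0,0],[-0.007,0.033,0,0],[-0.012,0.043,0,0],[-0.017,0.052,0,0]])

```text
time: 5.95
ee_pos: [545.4, -239.2, 331.5]
tool_rot: [-3.139, -0.005, 2.363]
force: [-7.2, -3.5, -0.7]
width: 23.0
gripper_force: 30.0
```

Request:
servo_tool(series=[[-0.006,0.009,0,0],[-0.011,0.014,0,0],[-0.014,0.017,0,0],[-0.014,0.017,0,0]])

```text
time: 6.35
ee_pos: [564.5, -237.1, 331.2]
tool_rot: [-3.132, -0.014, 2.363]
force: [-26.0, 2.3, 12.0]
width: 23.0
gripper_force: 30.0
```

Request:
servo_tool(series=[[0.001,-0.001,0,0],[0.001,-0.001,0,0]])

```text
time: 6.55
ee_pos: [563.7, -237.1, 331.3]
tool_rot: [-3.135, -0.011, 2.363]
force: [-19.4, 1.7, 8.1]
width: 23.3
gripper_force: 30.0
```

Request:
servo_tool(series=[[0.001,-0.001,0,0],[0.001,-0.001,0,0],[0.001,-0.001,0,0],[0.001,-0.001,0,0],[0.001,-0.001,0,0]], gripper=0.3)

```text
time: 7.05
ee_pos: [565.8, -237.0, 332.9]
tool_rot: [3.141, 0.0, 2.364]
force: [-0.2, -0.0, 0.1]
width: 54.9
gripper_force: 0.0
```

Request:
servo_tool(series=[[0,0,-0.03,0],[0,0,-0.07,0],[0,0,-0.078,0]])

```text
time: 7.35
ee_pos: [566.7, -237.5, 416.5]
tool_rot: [3.139, 0.008, 2.364]
force: [0.9, 0.2, 1.4]
width: 60.7
gripper_force: 0.0
```

```bash
cat >> plan.py <<'E'
C0=(581.5,-36.3);CY=np.radians(3.1)
def cell(i,j,toe):  # i=±1 x, j=-1,0,1 y, toe=±1 -> shin xy
    a=np.array([49*i-14*toe,62*j]);c,s=np.cos(CY),np.sin(CY)
    return C0[0]+c*a[0]-s*a[1],C0[1]+s*a[0]+c*a[1]
def pick(cur,xy,yaw): # deg
    return seg(cur,[(*xy,410,np.radians(yaw))],step=46)
E
python3 - <<'E'
from plan import *
from h import *
n=now();print(np.round(n,3))
c=snap('top','pics/t3.png');P=cloud(c)
for o in legs(P,c['img']):
    if o[2] is not None and 125<o[1]<136: print(o[2].round(0))
m=(P[...,2]>165)&(P[...,2]<187)&(P[...,1]<-200)&(P[...,1]>-290)&(P[...,0]<600)&(P[...,0]>530);q=P[m];print(len(q))
if len(q):print(q.min(0),q.max(0))
pick((*n[:2],410,n[3]),(443,155.3),44.8)
E
```

```text
[ 566.697 -237.471  416.5      2.364]
[665. 255. 117.]
[527. 170. 117.]
[517. 299. 116.]
[507. 426. 116.]
[440. 154. 117.]
[408. 302. 118.]
[379. 411. 110.]
[258. 393. 117.]
26
[ 550.95429669 -251.83246263  166.55490532] [ 567.91735474 -238.64107544  183.20208203]
[[0.03, 0.016, 0.0, 0.132], [0.061, 0.032, 0.0, 0.264], [0.091, 0.048, 0.0, 0.396], [0.121, 0.064, 0.0, 0.527], [0.152, 0.08, 0.0, 0.659]]
[[0.034, -0.006, 0.0, 0.132], [0.068, -0.012, 0.0, 0.264], [0.101, -0.018, 0.0, 0.396], [0.135, -0.023, 0.0, 0.527], [0.169, -0.029, 0.0, 0.659]]
[[0.023, -0.025, 0.0, 0.132], [0.046, -0.051, 0.0, 0.264]]
```

Request:
servo_tool(series=[[0.03,0.016,0,0.132],[0.06,0.032,0,0.264],[0.09,0.048,0,0.396],[0.12,0.064,0,0.528],[0.152,0.08,0,0.66]])

```text
time: 7.9
ee_pos: [512.6, -72.1, 409.4]
tool_rot: [-3.14, -0.001, 1.698]
force: [-0.0, 0.0, -0.1]
width: 61.1
gripper_force: 0.0
```

Request:
servo_tool(series=[[0.034,-0.006,0,0.132],[0.068,-0.012,0,0.264],[0.101,-0.018,0,0.396],[0.135,-0.024,0,0.528],[0.169,-0.03,0,0.66]])

```text
time: 8.4
ee_pos: [460.3, 91.4, 409.6]
tool_rot: [-3.14, 0.001, 1.038]
force: [0.6, 0.1, 0.3]
width: 61.0
gripper_force: 0.0
```

Request:
servo_tool(series=[[0.023,-0.025,0,0.132],[0.046,-0.051,0,0.264],[0.046,-0.051,0,0.264],[0.046,-0.051,0,0.264]])

```text
time: 8.8
ee_pos: [439.9, 156.1, 409.8]
tool_rot: [-3.141, 0.001, 0.784]
force: [0.6, 0.1, -0.3]
width: 61.0
gripper_force: 0.0
```

Run:
```python
from plan import *
from h import *
n=now();print(np.round(n,3))
c=snap('wrist','pics/w2.png');P=cloud(c)
Q=P.reshape(-1,3);Q=Q[np.hypot(Q[:,0]-443,Q[:,1]-155)<40]
t=Q[(Q[:,2]>60)&(Q[:,2]<112)];u=Q[(Q[:,2]>121)&(Q[:,2]<134)]
for q in(t,u): print(len(q), cv2.minAreaRect(q[:,:2].astype(np.float32)) if len(q)>5 else '')
print(rel(n,(443,155.3,258.5,np.radians(44.8))))
```

```text
[439.867 156.099 409.8     0.784]
239 ((450.1232604980469, 159.63790893554688), (3.313413381576538, 19.964200973510742), 40.25530242919922)
252 ((443.7711486816406, 153.9834442138672), (10.7880859375, 15.432670593261719), 45.42286682128906)
[np.float64(0.002), np.float64(0.003), np.float64(0.151), np.float64(0.002)]
```

View pics/w2.png

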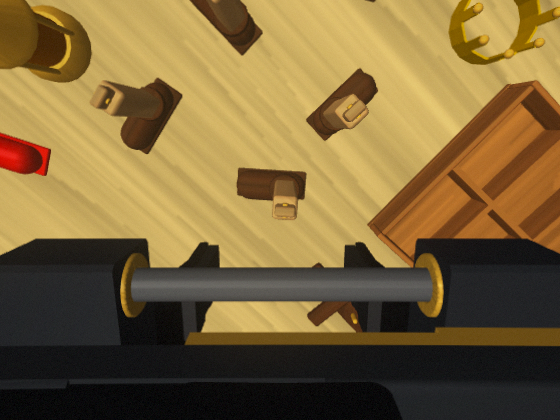

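The wrist view shows the leg at (285,190), centred between the fingers with its shoe lying along the closing line. I'll descend, close and lift.

Request:
servo_tool(series=[[0.002,0.003,0.04,0],[0.002,0.003,0.08,0],[0.002,0.003,0.12,0],[0.002,0.003,0.151,0],[0.002,0.003,0.151,0]])

```text
time: 9.35
ee_pos: [441.6, 153.2, 254.8]
tool_rot: [-3.136, 0.008, 0.779]
force: [-1.0, -0.4, -0.1]
width: 61.1
gripper_force: 0.0
```

Request:
servo_tool(series=[[0,0,0,0],[0,0,0,0],[0,0,0,0],[0,0,0,0],[0,0,0,0]], gripper=1)

```text
time: 9.85
ee_pos: [444.2, 154.9, 260.7]
tool_rot: [3.141, -0.001, 0.78]
force: [-0.0, -0.6, -0.0]
width: 28.7
gripper_force: 0.0
```

Request:
servo_tool(series=[[0,0,0,0],[0,0,0,0],[0,0,0,0]])

```text
time: 10.15
ee_pos: [443.9, 154.9, 260.1]
tool_rot: [3.141, -0.0, 0.78]
force: [-1.4, 0.6, 4.5]
width: 19.8
gripper_force: 29.5
```

Request:
servo_tool(series=[[0,0,-0.03,0],[0,0,-0.07,0],[0,0,-0.11,0],[0,0,-0.152,0],[0,0,-0.152,0]])

```text
time: 10.65
ee_pos: [445.4, 155.2, 418.1]
tool_rot: [3.135, -0.009, 0.78]
force: [0.2, 0.6, -1.6]
width: 19.9
gripper_force: 29.5
```

Run:
```python
from plan import *
n=now();print(np.round(n,3))
x,y=cell(-1,-1,-1);print(x,y)
seg((*n[:2],410,n[3]),[(x,y,410,np.radians(93.1))],step=46)
```

```text
[445.37  155.167 418.128   0.78 ]
549.9041029436387 -100.10203201469227
[[-0.015, 0.036, 0.0, -0.121], [-0.03, 0.073, 0.0, -0.241], [-0.045, 0.109, 0.0, -0.362], [-0.06, 0.146, 0.0, -0.483], [-0.075, 0.182, 0.0, -0.604]]
[[-0.033, 0.021, 0.0, -0.121], [-0.066, 0.043, 0.0, -0.241]]
```

Request:
servo_tool(series=[[-0.015,0.036,0,-0.121],[-0.03,0.073,0,-0.241],[-0.045,0.109,0,-0.362],[-0.06,0.146,0,-0.483],[-0.075,0.182,0,-0.604]])

```text
time: 11.15
ee_pos: [518.5, -28.8, 410.1]
tool_rot: [-3.14, -0.0, 1.389]
force: [0.3, 0.9, -1.1]
width: 19.7
gripper_force: 29.9
```

Request:
servo_tool(series=[[-0.033,0.021,0,-0.121],[-0.066,0.043,0,-0.241],[-0.066,0.043,0,-0.241],[-0.066,0.043,0,-0.241],[-0.066,0.043,0,-0.241]])

```text
time: 11.65
ee_pos: [548.0, -99.4, 410.5]
tool_rot: [-3.14, -0.001, 1.624]
force: [-0.1, -0.0, -1.3]
width: 19.4
gripper_force: 30.0
```

Run:
```python
from plan import *
from h import *
n=now();print(np.round(n,3));x,y=cell(-1,-1,-1);print(rel(n,(x,y,265,np.radians(93.1))))
c=snap('wrist','pics/w3.png')
```

```text
[548.015 -99.401 410.505   1.624]
[np.float64(-0.001), np.float64(0.002), np.float64(0.146), np.float64(-0.001)]
```

View pics/w3.png

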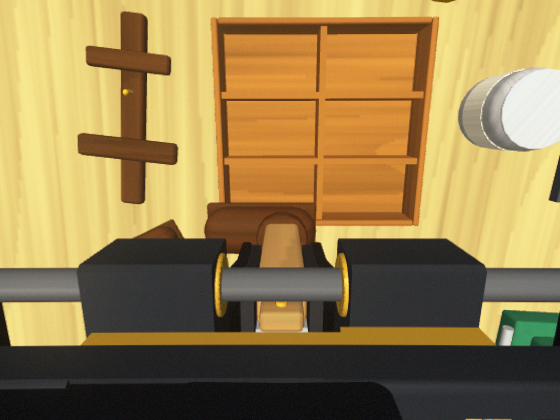

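The wrist view shows the leg held upright, with the crate ahead of it (far corners near (214,20) and (438,19), far wall top). I'll cross-check the crate pose from these.

Run:
```python
from plan import *
from h import *
c=load('wrist')
for u,v in((214,20),(438,19),(219,224),(419,224),(319,160),(322,95)): print(u,v,at_z(c,u,v,45).round(1))
for a in((-101,96),(101,96),(0,-31),(0,31)):
    print(a,C0[0]+np.cos(CY)*a[0]-np.sin(CY)*a[1],C0[1]+np.sin(CY)*a[0]+np.cos(CY)*a[1])
```

```text
214 20 [481.   50.9  45. ]
438 19 [677.4  61.7  45. ]
219 224 [ 487.1 -135.8   45. ]
419 224 [ 689.1 -124.9   45. ]
319 160 [583.2 -66.1  45. ]
322 95 [581.2  -6.3  45. ]
(-101, 96) 475.4562302505142 54.09756023985402
(101, 96) 677.1606376564089 65.02148046277863
(0, -31) 583.176443202528 -67.25463678011256
(0, 31) 579.823556797472 -5.345363219887432
```

Request:
servo_tool(series=[[-0.001,0.002,0.04,0],[-0.001,0.002,0.08,0],[-0.001,0.002,0.115,0],[-0.001,0.002,0.135,0],[-0.001,0.002,0.145,0]])

```text
time: 12.2
ee_pos: [549.4, -99.5, 265.5]
tool_rot: [-3.137, -0.002, 1.626]
force: [-15.4, 2.8, 46.4]
width: 19.8
gripper_force: 30.0
```

Request:
servo_tool(series=[[0,0,0,0],[0,0,0,0]])

```text
time: 12.4
ee_pos: [550.8, -100.3, 267.6]
tool_rot: [3.14, 0.0, 1.626]
force: [-0.0, 0.9, -1.7]
width: 19.6
gripper_force: 30.0
```

Request:
servo_tool(series=[[0,0,0,0],[0,0,0,0],[0,0,0,0],[0,0,0,0],[0,0,0,0]], gripper=0.5)

```text
time: 12.9
ee_pos: [550.5, -101.1, 266.9]
tool_rot: [3.141, 0.0, 1.625]
force: [0.8, -0.2, -0.3]
width: 42.4
gripper_force: 0.0
```

Request:
servo_tool(series=[[0,0,-0.03,0],[0,0,-0.07,0],[0,0,-0.11,0],[0,0,-0.145,0],[0,0,-0.145,0]])

```text
time: 13.4
ee_pos: [551.9, -101.5, 418.5]
tool_rot: [3.131, 0.004, 1.625]
force: [0.5, -0.7, 0.4]
width: 43.5
gripper_force: 0.0
```

```bash
cat >> plan.py <<'E'
def status():
    from h import snap,cloud,legs
    c=snap('top');P=cloud(c)
    for o in legs(P,c['img'],(250,750),(-160,560)):
        if o[2] is not None and 125<o[1]<142: print(o[2].round(0),o[1].round(0))
    return P
E
python3 - <<'E'
from plan import *
n=now();print(np.round(n,3));P=status()
seg((*n[:2],410,n[3]),[(667,258,410,np.radians(123.1))],step=46)
x,y=cell(1,-1,-1);print('place')
seg((667,258,410,np.radians(123.1)),[(x,y,410,np.radians(93.1))],step=46)
E
```

```text
[ 551.871 -101.511  418.475    1.625]
[665. 255. 117.] 135.0
[526. 170. 117.] 133.0
[517. 298. 117.] 134.0
[507. 425. 117.] 132.0
[408. 302. 117.] 132.0
[379. 411. 109.] 135.0
[258. 393. 118.] 135.0
[[0.039, 0.015, 0.0, -0.058], [0.078, 0.03, 0.0, -0.116], [0.118, 0.045, 0.0, -0.175], [0.157, 0.06, 0.0, -0.233], [0.196, 0.075, 0.0, -0.291]]
[[0.033, 0.026, 0.0, -0.058], [0.067, 0.051, 0.0, -0.116], [0.1, 0.077, 0.0, -0.175], [0.133, 0.102, 0.0, -0.233]]
place
[[-0.036, -0.026, 0.0, 0.065], [-0.071, -0.052, 0.0, 0.131], [-0.107, -0.078, 0.0, 0.196], [-0.143, -0.104, 0.0, 0.262], [-0.178, -0.13, 0.0, 0.327]]
[[-0.042, -0.013, 0.0, 0.065], [-0.084, -0.027, 0.0, 0.131], [-0.126, -0.04, 0.0, 0.196]]
```

Request:
servo_tool(series=[[0.039,0.015,0,-0.058],[0.078,0.03,0,-0.116],[0.118,0.045,0,-0.175],[0.157,0.06,0,-0.233],[0.196,0.075,0,-0.291]], gripper=0.3)

```text
time: 13.95
ee_pos: [614.7, 100.3, 409.6]
tool_rot: [-3.139, -0.001, 1.918]
force: [-0.1, 0.1, 0.7]
width: 60.0
gripper_force: 0.0
```

Request:
servo_tool(series=[[0.033,0.026,0,-0.058],[0.067,0.051,0,-0.116],[0.1,0.077,0,-0.175],[0.133,0.102,0,-0.233],[0.133,0.102,0,-0.233]])

```text
time: 14.45
ee_pos: [665.5, 263.1, 408.2]
tool_rot: [-3.139, -0.003, 2.155]
force: [-1.0, -0.3, 0.3]
width: 61.2
gripper_force: 0.0
```

Request:
servo_tool(series=[[0,0,0,0],[0,0,0,0]])

```text
time: 14.65
ee_pos: [665.6, 257.5, 410.3]
tool_rot: [-3.139, -0.0, 2.148]
force: [-0.2, -1.3, -0.1]
width: 61.0
gripper_force: 0.0
```

```bash
cat >> plan.py <<'E'
def wlook(xy):
    import cv2
    from h import snap,cloud
    c=snap('wrist');Q=cloud(c).reshape(-1,3);Q=Q[np.hypot(Q[:,0]-xy[0],Q[:,1]-xy[1])<60]
    u=Q[(Q[:,2]>121)&(Q[:,2]<134)];s=Q[(Q[:,2]>12)&(Q[:,2]<42)]
    for q in(u,s): print(len(q), cv2.minAreaRect(q[:,:2].astype(np.float32)) if len(q)>5 else '')
E
python3 - <<'E'
from plan import *
n=now();print(np.round(n,3));wlook((667,258));print(rel(n,(667,258,258.5,np.radians(123.1))))
E
```

```text
[665.6   257.471 410.267   2.148]
251 ((668.3832397460938, 258.0400390625), (15.498266220092773, 10.963555335998535), 28.97662353515625)
1366 ((656.1934814453125, 250.94171142578125), (72.24979400634766, 30.82901954650879), 30.987682342529297)
[np.float64(-0.0), np.float64(0.001), np.float64(0.152), np.float64(-0.001)]
```

Request:
servo_tool(series=[[0,0.001,0.04,0.03],[0,0.001,0.08,0.03],[0,0.001,0.12,0.03],[0,0.001,0.145,0.03],[0,0.001,0.152,0.03]])

```text
time: 15.2
ee_pos: [665.1, 256.9, 255.3]
tool_rot: [-3.135, -0.002, 2.117]
force: [-0.5, 0.3, 0.4]
width: 61.2
gripper_force: 0.0
```

Request:
servo_tool(series=[[0,0,0,0],[0,0,0,0],[0,0,0,0],[0,0,0,0],[0,0,0,0]], gripper=1)

```text
time: 15.7
ee_pos: [667.0, 259.1, 261.1]
tool_rot: [3.14, 0.001, 2.119]
force: [-0.2, -0.0, -0.0]
width: 28.7
gripper_force: 0.0
```

Request:
servo_tool(series=[[0,0,0,0],[0,0,0,0],[0,0,0,0]])

```text
time: 16.0
ee_pos: [666.8, 259.1, 260.2]
tool_rot: [3.141, 0.0, 2.119]
force: [0.1, 0.0, 2.7]
width: 19.7
gripper_force: 30.0
```

Request:
servo_tool(series=[[0,0,-0.03,0],[0,0,-0.07,0],[0,0,-0.11,0],[0,0,-0.145,0],[0,0,-0.152,0]])

```text
time: 16.5
ee_pos: [667.4, 259.2, 417.7]
tool_rot: [3.133, 0.002, 2.119]
force: [0.6, -0.5, -0.8]
width: 19.3
gripper_force: 30.0
```

Request:
servo_tool(series=[[-0.036,-0.026,0,0.06],[-0.071,-0.052,0,0.12],[-0.107,-0.078,0,0.18],[-0.143,-0.104,0,0.24],[-0.178,-0.13,0,0.3]])

```text
time: 17.0
ee_pos: [647.6, 37.6, 409.2]
tool_rot: [-3.138, -0.001, 1.817]
force: [0.7, 0.4, -2.8]
width: 19.6
gripper_force: 30.0
```

Request:
servo_tool(series=[[-0.042,-0.013,0,0.065],[-0.084,-0.027,0,0.131],[-0.126,-0.04,0,0.196],[-0.126,-0.04,0,0.196],[-0.126,-0.04,0,0.196]])

```text
time: 17.5
ee_pos: [640.1, -93.9, 409.5]
tool_rot: [-3.139, -0.001, 1.621]
force: [-0.0, 0.5, -1.4]
width: 20.0
gripper_force: 30.0
```

Run:
```python
from plan import *
n=now();print(np.round(n,3));x,y=cell(1,-1,-1);print(rel(n,(x,y,265.5,np.radians(93.1))))
```

```text
[640.058 -93.87  409.517   1.621]
[np.float64(-0.001), np.float64(0.008), np.float64(0.144), np.float64(-0.004)]
```

Request:
servo_tool(series=[[-0.001,0.008,0.04,0],[-0.001,0.008,0.08,0],[-0.001,0.008,0.11,0],[-0.001,0.008,0.13,0],[-0.001,0.008,0.138,0]])

```text
time: 18.0
ee_pos: [647.2, -91.1, 269.3]
tool_rot: [-3.135, -0.003, 1.625]
force: [-0.2, 0.2, -2.1]
width: 19.8
gripper_force: 30.0
```

Request:
servo_tool(series=[[0,0,0.003,0],[0,0,0.005,0],[0,0,0.005,0]])

```text
time: 18.3
ee_pos: [649.2, -93.0, 270.1]
tool_rot: [3.14, 0.001, 1.623]
force: [-0.4, -0.3, -1.2]
width: 19.7
gripper_force: 30.0
```

Request:
servo_tool(series=[[0,0,0,0],[0,0,0,0],[0,0,0,0],[0,0,0,0],[0,0,0,0]], gripper=0.5)

```text
time: 18.8
ee_pos: [648.7, -93.4, 269.0]
tool_rot: [3.141, 0.0, 1.623]
force: [0.3, 0.7, -0.2]
width: 42.6
gripper_force: 0.0
```

Request:
servo_tool(series=[[0,0,-0.03,0],[0,0,-0.07,0],[0,0,-0.11,0],[0,0,-0.135,0],[0,0,-0.144,0]])

```text
time: 19.3
ee_pos: [649.3, -93.4, 417.1]
tool_rot: [3.135, 0.002, 1.623]
force: [-0.1, -0.8, 0.1]
width: 43.4
gripper_force: 0.0
```

Run:
```python
from plan import *
n=now();print(np.round(n,3));P=status()
t=np.radians(88.4)
seg((*n[:2],410,n[3]),[(529,172,410,t)],step=46)
x,y=cell(-1,0,1);print('place')
seg((529,172,410,t),[(x,y,410,np.radians(93.1))],step=46)
```

```text
[649.262 -93.446 417.098   1.623]
[527. 170. 117.] 132.0
[517. 298. 117.] 136.0
[507. 426. 116.] 132.0
[408. 302. 118.] 133.0
[379. 410. 111.] 134.0
[258. 393. 117.] 133.0
[[0.039, -0.015, 0.0, 0.011], [0.078, -0.03, 0.0, 0.023], [0.116, -0.046, 0.0, 0.034], [0.155, -0.061, 0.0, 0.046], [0.194, -0.076, 0.0, 0.057]]
[[0.038, -0.017, 0.0, 0.011], [0.076, -0.035, 0.0, 0.023]]
place
[[-0.042, -0.001, 0.0, -0.016], [-0.085, -0.002, 0.0, -0.033], [-0.127, -0.003, 0.0, -0.049], [-0.17, -0.004, 0.0, -0.066], [-0.212, -0.004, 0.0, -0.082]]
```

Request:
servo_tool(series=[[0.039,-0.015,0,0.01],[0.078,-0.03,0,0.02],[0.116,-0.046,0,0.03],[0.155,-0.061,0,0.045],[0.194,-0.076,0,0.057]], gripper=0.3)

```text
time: 19.85
ee_pos: [561.3, 97.7, 410.2]
tool_rot: [-3.138, 0.0, 1.565]
force: [1.0, 1.0, 0.0]
width: 60.1
gripper_force: 0.0
```

Request:
servo_tool(series=[[0.038,-0.017,0,0.01],[0.065,-0.03,0,0.02],[0.076,-0.035,0,0.023],[0.076,-0.035,0,0.023],[0.076,-0.035,0,0.023]])

```text
time: 20.35
ee_pos: [528.3, 172.0, 411.8]
tool_rot: [-3.141, 0.001, 1.543]
force: [-0.3, 0.8, 0.4]
width: 60.7
gripper_force: 0.0
```

Run:
```python
from plan import *
n=now();print(np.round(n,3));wlook((535,172));print(rel(n,(529,172,258.5,np.radians(88.4))))
```

```text
[528.258 172.035 411.778   1.543]
243 ((531.240478515625, 171.18572998046875), (10.729046821594238, 15.509883880615234), 88.37535858154297)
1359 ((545.225341796875, 171.03848266601562), (30.464168548583984, 71.41597747802734), 87.88719940185547)
[np.float64(-0.0), np.float64(0.001), np.float64(0.153), np.float64(0.0)]
```

Request:
servo_tool(series=[[0.001,0.002,0.04,0],[0.001,0.002,0.08,0],[0.001,0.002,0.12,0],[0.001,0.002,0.145,0],[0.001,0.002,0.153,0]])

```text
time: 20.9
ee_pos: [529.1, 171.8, 255.9]
tool_rot: [-3.135, 0.002, 1.541]
force: [-0.5, 0.1, -0.0]
width: 60.7
gripper_force: 0.0
```

Request:
servo_tool(series=[[0,0,0,0],[0,0,0,0],[0,0,0,0],[0,0,0,0],[0,0,0,0]], gripper=1)

```text
time: 21.4
ee_pos: [530.5, 173.7, 260.9]
tool_rot: [3.14, -0.0, 1.543]
force: [-0.1, 0.2, -1.0]
width: 28.7
gripper_force: 0.0
```

Request:
servo_tool(series=[[0,0,0,0],[0,0,0,0],[0,0,0,0]])

```text
time: 21.7
ee_pos: [530.1, 173.7, 260.2]
tool_rot: [3.141, -0.0, 1.543]
force: [-1.6, -0.1, 3.9]
width: 19.6
gripper_force: 30.0
```

Request:
servo_tool(series=[[0,0,-0.03,0],[0,0,-0.07,0],[0,0,-0.11,0],[0,0,-0.145,0],[0,0,-0.153,0]])

```text
time: 22.2
ee_pos: [531.0, 173.8, 417.4]
tool_rot: [3.134, -0.002, 1.543]
force: [0.6, 0.3, -1.1]
width: 19.8
gripper_force: 30.0
```

Request:
servo_tool(series=[[-0.042,-0.001,0,-0.016],[-0.085,-0.002,0,-0.033],[-0.127,-0.003,0,-0.05],[-0.17,-0.004,0,-0.066],[-0.212,-0.004,0,-0.082]])

```text
time: 22.7
ee_pos: [519.2, -39.7, 410.6]
tool_rot: [-3.139, -0.001, 1.626]
force: [0.3, 0.4, -0.4]
width: 19.8
gripper_force: 30.0
```

Request:
servo_tool(series=[[0,0,0,0],[0,0,0,0],[0,0,0,0]])

```text
time: 23.0
ee_pos: [519.9, -37.4, 411.5]
tool_rot: [-3.14, -0.001, 1.625]
force: [0.7, -0.0, -1.5]
width: 19.7
gripper_force: 30.0
```

Run:
```python
from plan import *
n=now();print(np.round(n,3));x,y=cell(-1,0,1);print(rel(n,(x,y,265.5,np.radians(93.1))))
```

```text
[519.915 -37.444 411.497   1.625]
[np.float64(-0.002), np.float64(-0.001), np.float64(0.146), np.float64(0.0)]
```

Request:
servo_tool(series=[[-0.002,-0.001,0.04,0],[-0.002,-0.001,0.08,0],[-0.002,-0.001,0.11,0],[-0.002,-0.001,0.13,0],[-0.002,-0.001,0.14,0]])

```text
time: 23.5
ee_pos: [518.2, -38.5, 269.9]
tool_rot: [-3.137, -0.001, 1.627]
force: [-0.4, -0.2, -2.2]
width: 20.0
gripper_force: 30.0
```

Request:
servo_tool(series=[[0,0,0.003,0],[0,0,0.006,0],[0,0,0.006,0]])

```text
time: 23.8
ee_pos: [519.7, -40.0, 267.6]
tool_rot: [3.14, 0.0, 1.625]
force: [-0.2, 1.0, -1.4]
width: 19.7
gripper_force: 30.0
```

Request:
servo_tool(series=[[0,0,0,0],[0,0,0,0],[0,0,0,0],[0,0,0,0],[0,0,0,0]], gripper=0.5)

```text
time: 24.3
ee_pos: [519.3, -40.3, 267.0]
tool_rot: [3.141, 0.0, 1.625]
force: [-0.1, 0.6, 0.2]
width: 42.7
gripper_force: 0.0
```

Request:
servo_tool(series=[[0,0,-0.03,0],[0,0,-0.07,0],[0,0,-0.11,0],[0,0,-0.135,0],[0,0,-0.144,0]])

```text
time: 24.8
ee_pos: [519.9, -40.4, 414.4]
tool_rot: [3.136, 0.002, 1.625]
force: [0.5, -0.2, 0.8]
width: 43.2
gripper_force: 0.0
```

Run:
```python
from plan import *
n=now();print(np.round(n,3));P=status()
t=np.radians(180.8)
seg((*n[:2],410,n[3]),[(520.5,301,410,t)],step=46)
x,y=cell(1,0,1);print('place')
seg((520.5,301,410,t),[(x,y,410,np.radians(93.1))],step=46)
```

```text
[519.914 -40.404 414.379   1.625]
[517. 298. 116.] 137.0
[507. 426. 115.] 132.0
[409. 301. 118.] 133.0
[379. 411. 110.] 133.0
[258. 393. 117.] 133.0
[[0.031, 0.002, 0.0, -0.139], [0.062, 0.003, 0.0, -0.278], [0.093, 0.005, 0.0, -0.417], [0.124, 0.007, 0.0, -0.557], [0.155, 0.009, 0.0, -0.696]]
[[0.023, 0.021, 0.0, -0.139], [0.045, 0.042, 0.0, -0.278], [0.068, 0.064, 0.0, -0.417], [0.091, 0.085, 0.0, -0.557], [0.113, 0.106, 0.0, -0.696]]
[[0.004, 0.031, 0.0, -0.139]]
place
[[-0.008, -0.031, 0.0, 0.139], [-0.017, -0.061, 0.0, 0.278], [-0.025, -0.092, 0.0, 0.417], [-0.033, -0.122, 0.0, 0.557], [-0.041, -0.153, 0.0, 0.696]]
[[-0.026, -0.018, 0.0, 0.139], [-0.052, -0.036, 0.0, 0.278], [-0.078, -0.055, 0.0, 0.417], [-0.104, -0.073, 0.0, 0.557], [-0.13, -0.091, 0.0, 0.696]]
[[-0.032, 0.003, 0.0, 0.139]]
```

Request:
servo_tool(series=[[0.031,0.002,0,-0.139],[0.062,0.003,0,-0.278],[0.093,0.005,0,-0.417],[0.124,0.007,0,-0.557],[0.155,0.009,0,-0.696]], gripper=0.3)

```text
time: 25.35
ee_pos: [519.2, 116.2, 408.3]
tool_rot: [-3.139, -0.002, 2.326]
force: [0.1, 0.2, 0.1]
width: 60.4
gripper_force: 0.0
```

Request:
servo_tool(series=[[0.023,0.021,0,-0.139],[0.045,0.042,0,-0.278],[0.068,0.064,0,-0.417],[0.091,0.085,0,-0.557],[0.113,0.106,0,-0.696]])

```text
time: 25.85
ee_pos: [519.7, 271.2, 408.1]
tool_rot: [-3.14, -0.003, 3.023]
force: [-0.1, 0.0, 0.4]
width: 60.9
gripper_force: 0.0
```

Request:
servo_tool(series=[[0.004,0.031,0,-0.139],[0.004,0.031,0,-0.139],[0.004,0.031,0,-0.139]])

```text
time: 26.15
ee_pos: [519.8, 301.5, 408.4]
tool_rot: [-3.14, -0.003, -3.128]
force: [-0.0, -0.2, 0.1]
width: 60.9
gripper_force: 0.0
```

Run:
```python
from plan import *
n=now();print(np.round(n,3));wlook((521,308));print(rel(n,(520.5,301,258.5,np.radians(180.8))))
```

```text
[519.755 301.461 408.365  -3.128]
254 ((521.4446411132812, 300.4779968261719), (11.152120590209961, 15.465166091918945), 1.6708972454071045)
1376 ((520.974853515625, 314.2272644042969), (72.21505737304688, 30.07208251953125), 89.21088409423828)
[np.float64(-0.001), np.float64(-0.0), np.float64(0.15), np.float64(0.0)]
```

Request:
servo_tool(series=[[-0.001,0,0.04,0],[-0.001,0,0.08,0],[-0.001,0,0.12,0],[-0.001,0,0.142,0],[-0.001,0,0.15,0]])

```text
time: 26.7
ee_pos: [520.0, 299.2, 256.8]
tool_rot: [-3.139, -0.006, -3.13]
force: [-1.3, -0.7, -0.0]
width: 60.9
gripper_force: 0.0
```

Request:
servo_tool(series=[[0,0,0,0],[0,0,0,0],[0,0,0,0],[0,0,0,0],[0,0,0,0]], gripper=1)

```text
time: 27.2
ee_pos: [521.6, 301.4, 261.9]
tool_rot: [3.141, 0.002, -3.127]
force: [0.7, 0.6, 0.9]
width: 28.6
gripper_force: 0.0
```

Request:
servo_tool(series=[[0,0,0,0],[0,0,0,0],[0,0,0,0]])

```text
time: 27.5
ee_pos: [521.5, 301.3, 261.3]
tool_rot: [3.141, 0.001, -3.127]
force: [0.1, -0.1, 2.3]
width: 19.8
gripper_force: 29.9
```

Request:
servo_tool(series=[[0,0,-0.03,0],[0,0,-0.07,0],[0,0,-0.11,0],[0,0,-0.145,0],[0,0,-0.152,0]])

```text
time: 28.0
ee_pos: [522.1, 301.7, 417.9]
tool_rot: [3.139, 0.007, -3.127]
force: [0.2, 0.6, -2.0]
width: 19.4
gripper_force: 29.9
```

Request:
servo_tool(series=[[-0.008,-0.031,0,0.139],[-0.017,-0.061,0,0.278],[-0.025,-0.092,0,0.417],[-0.033,-0.122,0,0.557],[-0.041,-0.153,0,0.696]])

```text
time: 28.5
ee_pos: [564.1, 147.7, 410.5]
tool_rot: [-3.139, -0.002, 2.454]
force: [0.8, -0.5, -1.7]
width: 19.5
gripper_force: 29.9
```

Request:
servo_tool(series=[[-0.026,-0.018,0,0.139],[-0.052,-0.036,0,0.278],[-0.078,-0.055,0,0.417],[-0.104,-0.073,0,0.557],[-0.13,-0.091,0,0.696]])

```text
time: 29.0
ee_pos: [607.8, -5.0, 410.4]
tool_rot: [-3.138, -0.001, 1.758]
force: [0.7, -0.7, -2.1]
width: 19.7
gripper_force: 29.9
```

Request:
servo_tool(series=[[-0.032,0.003,0,0.139],[-0.032,0.003,0,0.139],[-0.032,0.003,0,0.139],[-0.032,0.003,0,0.139]])

```text
time: 29.4
ee_pos: [616.7, -33.9, 411.4]
tool_rot: [-3.139, -0.001, 1.626]
force: [-0.1, -0.2, -2.4]
width: 19.6
gripper_force: 30.0
```

Run:
```python
from plan import *
n=now();print(np.round(n,3));x,y=cell(1,0,1);print(rel(n,(x,y,265.5,np.radians(93.1))))
```

```text
[616.713 -33.918 411.356   1.626]
[np.float64(-0.0), np.float64(-0.0), np.float64(0.146), np.float64(0.001)]
```

Request:
servo_tool(series=[[0,0,0.04,0],[0,0,0.08,0],[0,0,0.11,0],[0,0,0.13,0],[0,0,0.138,0]])

```text
time: 29.9
ee_pos: [615.6, -33.0, 271.4]
tool_rot: [-3.136, -0.001, 1.627]
force: [0.2, 0.0, -2.1]
width: 19.7
gripper_force: 30.0
```

Request:
servo_tool(series=[[0,0,0.003,0],[0,0,0.006,0],[0,0,0.006,0]])

```text
time: 30.2
ee_pos: [617.6, -34.4, 269.9]
tool_rot: [3.14, 0.0, 1.625]
force: [0.4, 0.2, -2.7]
width: 19.8
gripper_force: 30.0
```

Request:
servo_tool(series=[[0,0,0,0],[0,0,0,0],[0,0,0,0],[0,0,0,0],[0,0,0,0]], gripper=0.5)

```text
time: 30.7
ee_pos: [617.2, -34.7, 269.0]
tool_rot: [3.141, 0.0, 1.625]
force: [0.5, 0.4, 0.2]
width: 42.5
gripper_force: 0.0
```

Request:
servo_tool(series=[[0,0,-0.03,0],[0,0,-0.07,0],[0,0,-0.11,0],[0,0,-0.135,0],[0,0,-0.143,0]])

```text
time: 31.2
ee_pos: [617.8, -34.7, 416.0]
tool_rot: [3.135, 0.002, 1.625]
force: [-0.1, -0.2, 0.3]
width: 43.1
gripper_force: 0.0
```

Run:
```python
from plan import *
n=now();print(np.round(n,3));P=status()
t=np.radians(98)
seg((*n[:2],410,n[3]),[(411,306,410,t)],step=46)
```

```text
[617.83  -34.697 416.      1.625]
[507. 425. 117.] 133.0
[408. 302. 116.] 133.0
[378. 410. 110.] 133.0
[258. 393. 117.] 135.0
[[0.039, -0.021, 0.0, -0.01], [0.078, -0.042, 0.0, -0.019], [0.117, -0.063, 0.0, -0.029], [0.156, -0.084, 0.0, -0.038], [0.195, -0.105, 0.0, -0.048]]
[[0.04, -0.019, 0.0, -0.01], [0.08, -0.038, 0.0, -0.019], [0.12, -0.057, 0.0, -0.029], [0.16, -0.076, 0.0, -0.038]]
```

Request:
servo_tool(series=[[0.039,-0.021,0,-0.01],[0.078,-0.042,0,-0.02],[0.117,-0.063,0,-0.03],[0.156,-0.084,0,-0.04],[0.195,-0.105,0,-0.048]], gripper=0.3)

```text
time: 31.75
ee_pos: [500.1, 155.6, 409.3]
tool_rot: [-3.138, 0.0, 1.673]
force: [1.3, 1.1, 0.3]
width: 60.3
gripper_force: 0.0
```

Request:
servo_tool(series=[[0.04,-0.019,0,-0.01],[0.08,-0.038,0,-0.02],[0.12,-0.057,0,-0.03],[0.16,-0.076,0,-0.038],[0.16,-0.076,0,-0.038]])

```text
time: 32.25
ee_pos: [406.7, 309.2, 409.4]
tool_rot: [-3.137, -0.001, 1.717]
force: [1.4, -0.9, -0.1]
width: 60.9
gripper_force: 0.0
```

Request:
servo_tool(series=[[0,0,0,0],[0,0,0,0],[0,0,0,0]])

```text
time: 32.55
ee_pos: [410.5, 304.8, 411.0]
tool_rot: [-3.141, 0.001, 1.709]
force: [0.2, -0.4, 1.7]
width: 61.1
gripper_force: 0.0
```

Run:
```python
from plan import *
n=now();print(np.round(n,3));wlook((405,305));print(rel(n,(411,306,258.5,np.radians(98))))
t=np.radians(98)
x,y=cell(-1,1,-1);print('place')
seg((411,306,410,t),[(x,y,410,np.radians(93.1))],step=46)
```

```text
[410.511 304.834 411.03    1.709]
248 ((410.12139892578125, 305.9604797363281), (15.695180892944336, 10.871988296508789), 13.146807670593262)
1360 ((395.9123229980469, 303.7074890136719), (72.57965850830078, 30.12643814086914), 10.463013648986816)
[np.float64(0.001), np.float64(0.001), np.float64(0.153), np.float64(-0.002)]
place
[[-0.043, 0.013, 0.0, 0.012], [-0.085, 0.026, 0.0, 0.024], [-0.128, 0.039, 0.0, 0.037], [-0.17, 0.052, 0.0, 0.049], [-0.213, 0.065, 0.0, 0.061]]
[[-0.042, 0.016, 0.0, 0.012], [-0.083, 0.031, 0.0, 0.024]]
```

Request:
servo_tool(series=[[0.001,0,0.04,-0.055],[0.001,0,0.08,-0.055],[0.001,0,0.12,-0.055],[0.001,0,0.144,-0.055],[0.001,0,0.152,-0.055]])

```text
time: 33.1
ee_pos: [409.0, 305.3, 256.5]
tool_rot: [-3.136, 0.002, 1.764]
force: [-1.4, -0.0, -0.4]
width: 61.0
gripper_force: 0.0
```

Request:
servo_tool(series=[[0,0,0,0],[0,0,0,0],[0,0,0,0],[0,0,0,0],[0,0,0,0]], gripper=1)

```text
time: 33.6
ee_pos: [410.1, 307.1, 260.8]
tool_rot: [3.14, -0.001, 1.766]
force: [0.1, -0.4, -0.2]
width: 28.8
gripper_force: 0.0
```

Request:
servo_tool(series=[[0,0,0,0],[0,0,0,0],[0,0,0,0]])

```text
time: 33.9
ee_pos: [409.7, 307.0, 260.1]
tool_rot: [3.141, -0.0, 1.766]
force: [-1.9, 0.7, 3.2]
width: 20.0
gripper_force: 29.9
```

Request:
servo_tool(series=[[0,0,-0.03,0],[0,0,-0.07,0],[0,0,-0.11,0],[0,0,-0.145,0],[0,0,-0.152,0]])

```text
time: 34.4
ee_pos: [410.6, 307.4, 416.5]
tool_rot: [3.134, -0.002, 1.766]
force: [0.5, 0.5, -1.4]
width: 20.1
gripper_force: 29.9
```

Run:
```python
from plan import *
n=now();print(np.round(n,3))
x,y=cell(-1,1,-1)
seg((*n[:2],410,n[3]),[(x,y,410,np.radians(93.1))],step=46)
```

```text
[410.612 307.432 416.519   1.766]
[[-0.043, 0.011, 0.0, 0.02], [-0.087, 0.021, 0.0, 0.04], [-0.13, 0.032, 0.0, 0.06], [-0.174, 0.043, 0.0, 0.081], [-0.217, 0.054, 0.0, 0.101]]
[[-0.042, 0.015, 0.0, 0.02], [-0.084, 0.03, 0.0, 0.04]]
```

Request:
servo_tool(series=[[-0.043,0.011,0,0.02],[-0.087,0.021,0,0.04],[-0.13,0.032,0,0.06],[-0.174,0.043,0,0.08],[-0.217,0.054,0,0.101]])

```text
time: 34.9
ee_pos: [504.8, 102.8, 409.9]
tool_rot: [-3.139, -0.0, 1.664]
force: [0.2, 0.3, -1.5]
width: 19.5
gripper_force: 30.0
```

Request:
servo_tool(series=[[-0.042,0.015,0,0.02],[-0.083,0.03,0,0.04],[-0.083,0.03,0,0.04],[-0.083,0.03,0,0.04],[-0.083,0.03,0,0.04]])

```text
time: 35.4
ee_pos: [541.8, 25.4, 410.4]
tool_rot: [-3.139, -0.001, 1.625]
force: [0.5, 0.6, -1.4]
width: 19.7
gripper_force: 30.0
```

Run:
```python
from plan import *
n=now();print(np.round(n,3));x,y=cell(-1,1,-1);print(rel(n,(x,y,265.5,np.radians(93.1))))
```

```text
[541.846  25.391 410.426   1.625]
[np.float64(-0.002), np.float64(0.001), np.float64(0.145), np.float64(0.0)]
```

Request:
servo_tool(series=[[-0.002,0.001,0.04,0],[-0.002,0.001,0.08,0],[-0.002,0.001,0.11,0],[-0.002,0.001,0.13,0],[-0.002,0.001,0.138,0]])

```text
time: 35.9
ee_pos: [541.8, 24.4, 270.8]
tool_rot: [-3.137, -0.001, 1.627]
force: [0.2, 0.4, -1.9]
width: 19.6
gripper_force: 30.0
```

Request:
servo_tool(series=[[0,0,0.003,0],[0,0,0.006,0],[0,0,0.006,0]])

```text
time: 36.2
ee_pos: [543.9, 23.0, 268.8]
tool_rot: [3.14, 0.0, 1.625]
force: [-0.1, -0.1, -0.9]
width: 19.9
gripper_force: 30.0
```

Request:
servo_tool(series=[[0,0,0,0],[0,0,0,0],[0,0,0,0],[0,0,0,0],[0,0,0,0]], gripper=0.5)

```text
time: 36.7
ee_pos: [543.5, 22.6, 268.0]
tool_rot: [3.141, 0.0, 1.625]
force: [0.5, -0.1, -0.1]
width: 42.5
gripper_force: 0.0
```

Request:
servo_tool(series=[[0,0,-0.03,0],[0,0,-0.07,0],[0,0,-0.11,0],[0,0,-0.135,0],[0,0,-0.144,0]])

```text
time: 37.2
ee_pos: [544.2, 22.6, 415.5]
tool_rot: [3.136, 0.001, 1.625]
force: [-0.2, -0.5, -0.1]
width: 43.7
gripper_force: 0.0
```

Run:
```python
from plan import *
n=now();print(np.round(n,3));P=status()
t=np.radians(61.7)
seg((*n[:2],410,n[3]),[(509.5,430,410,t)],step=46)
```

```text
[544.181  22.642 415.453   1.625]
[507. 425. 117.] 134.0
[379. 410. 109.] 133.0
[258. 394. 117.] 133.0
[[0.045, -0.001, 0.0, 0.061], [0.091, -0.003, 0.0, 0.122], [0.136, -0.004, 0.0, 0.183], [0.182, -0.006, 0.0, 0.244], [0.227, -0.007, 0.0, 0.304]]
[[0.043, -0.015, 0.0, 0.061], [0.086, -0.03, 0.0, 0.122], [0.129, -0.045, 0.0, 0.183], [0.172, -0.06, 0.0, 0.244]]
```

Request:
servo_tool(series=[[0.045,-0.001,0,0.06],[0.091,-0.003,0,0.12],[0.136,-0.004,0,0.18],[0.182,-0.006,0,0.24],[0.227,-0.007,0,0.304]], gripper=0.3)

```text
time: 37.75
ee_pos: [523.3, 250.6, 409.3]
tool_rot: [-3.139, 0.002, 1.318]
force: [0.7, -0.1, 0.5]
width: 60.5
gripper_force: 0.0
```

Request:
servo_tool(series=[[0.043,-0.015,0,0.06],[0.086,-0.03,0,0.12],[0.129,-0.045,0,0.18],[0.172,-0.06,0,0.244],[0.172,-0.06,0,0.244]])

```text
time: 38.25
ee_pos: [506.6, 435.1, 408.1]
tool_rot: [-3.138, 0.002, 1.08]
force: [-0.2, -1.4, 0.3]
width: 60.5
gripper_force: 0.0
```

Request:
servo_tool(series=[[0,0,0,0],[0,0,0,0],[0,0,0,0]])

```text
time: 38.55
ee_pos: [509.1, 429.1, 411.1]
tool_rot: [-3.141, 0.001, 1.075]
force: [-0.3, -0.8, -0.9]
width: 60.7
gripper_force: 0.0
```

Run:
```python
from plan import *
n=now();print(np.round(n,3));wlook((503,433));print(rel(n,(509.5,430,258.5,np.radians(61.7))))
```

```text
[509.094 429.139 411.098   1.075]
250 ((510.93560791015625, 430.0703125), (10.822233200073242, 15.469927787780762), 61.476783752441406)
1352 ((498.56561279296875, 436.4767761230469), (30.329736709594727, 72.50438690185547), 63.64266586303711)
[np.float64(0.001), np.float64(-0.0), np.float64(0.153), np.float64(-0.001)]
```

Request:
servo_tool(series=[[0.001,0.001,0.04,0],[0.001,0.001,0.08,0],[0.001,0.001,0.12,0],[0.001,0.001,0.144,0],[0.001,0.001,0.152,0]])

```text
time: 39.1
ee_pos: [509.2, 429.0, 256.0]
tool_rot: [-3.139, 0.005, 1.075]
force: [-0.7, -0.7, 0.0]
width: 60.8
gripper_force: 0.0
```

Request:
servo_tool(series=[[0,0,0,0],[0,0,0,0],[0,0,0,0],[0,0,0,0],[0,0,0,0]], gripper=1)

```text
time: 39.6
ee_pos: [510.3, 431.1, 261.0]
tool_rot: [3.141, -0.002, 1.077]
force: [0.2, 0.4, 0.1]
width: 28.7
gripper_force: 0.0
```

Request:
servo_tool(series=[[0,0,0,0],[0,0,0,0],[0,0,0,0]])

```text
time: 39.9
ee_pos: [510.1, 431.1, 260.3]
tool_rot: [3.141, -0.001, 1.077]
force: [-0.4, 0.4, 3.5]
width: 20.0
gripper_force: 29.7
```

Request:
servo_tool(series=[[0,0,-0.03,0],[0,0,-0.07,0],[0,0,-0.11,0],[0,0,-0.145,0],[0,0,-0.152,0]])

```text
time: 40.4
ee_pos: [510.8, 431.4, 417.3]
tool_rot: [3.138, -0.007, 1.077]
force: [0.8, 0.5, -0.2]
width: 20.1
gripper_force: 29.7
```

Run:
```python
from plan import *
n=now();print(np.round(n,3))
x,y=cell(1,1,-1)
seg((*n[:2],410,n[3]),[(x,y,410,np.radians(93.1))],step=46)
```

```text
[510.788 431.392 417.259   1.077]
[[-0.029, 0.031, 0.0, -0.055], [-0.059, 0.061, 0.0, -0.11], [-0.088, 0.092, 0.0, -0.164], [-0.117, 0.122, 0.0, -0.219], [-0.146, 0.153, 0.0, -0.274]]
[[-0.036, 0.021, 0.0, -0.055], [-0.073, 0.043, 0.0, -0.11], [-0.109, 0.064, 0.0, -0.164], [-0.146, 0.086, 0.0, -0.219], [-0.182, 0.107, 0.0, -0.274]]
```

Request:
servo_tool(series=[[-0.029,0.031,0,-0.055],[-0.059,0.061,0,-0.11],[-0.088,0.092,0,-0.164],[-0.117,0.122,0,-0.219],[-0.146,0.153,0,-0.274]])

```text
time: 40.9
ee_pos: [575.3, 228.2, 409.2]
tool_rot: [-3.139, 0.002, 1.353]
force: [1.5, -0.1, -2.1]
width: 19.9
gripper_force: 29.9
```

Request:
servo_tool(series=[[-0.036,0.021,0,-0.055],[-0.073,0.043,0,-0.11],[-0.109,0.064,0,-0.164],[-0.146,0.086,0,-0.219],[-0.182,0.107,0,-0.274]])

```text
time: 41.4
ee_pos: [640.1, 27.1, 409.2]
tool_rot: [-3.138, -0.0, 1.627]
force: [0.2, 1.1, -2.6]
width: 20.2
gripper_force: 29.9
```

Request:
servo_tool(series=[[0,0,0,0],[0,0,0,0],[0,0,0,0]])

```text
time: 41.7
ee_pos: [639.8, 29.6, 410.2]
tool_rot: [-3.139, -0.001, 1.625]
force: [-0.1, 0.5, -2.6]
width: 19.9
gripper_force: 30.0
```

Run:
```python
from plan import *
n=now();print(np.round(n,3));x,y=cell(1,1,-1);print(rel(n,(x,y,265.5,np.radians(93.1))))
```

```text
[639.781  29.555 410.178   1.625]
[np.float64(-0.001), np.float64(0.001), np.float64(0.145), np.float64(-0.0)]
```

Request:
servo_tool(series=[[-0.001,0.001,0.04,0],[-0.001,0.001,0.08,0],[-0.001,0.001,0.11,0],[-0.001,0.001,0.13,0],[-0.001,0.001,0.138,0]])

```text
time: 42.2
ee_pos: [639.6, 29.7, 270.2]
tool_rot: [-3.136, -0.001, 1.627]
force: [0.4, 0.1, -2.3]
width: 20.1
gripper_force: 30.0
```

Request:
servo_tool(series=[[0,0,0.003,0],[0,0,0.006,0],[0,0,0.006,0]])

```text
time: 42.5
ee_pos: [641.7, 28.2, 268.9]
tool_rot: [3.14, 0.0, 1.625]
force: [-0.2, 0.7, -2.5]
width: 19.9
gripper_force: 30.0
```

Request:
servo_tool(series=[[0,0,0,0],[0,0,0,0],[0,0,0,0],[0,0,0,0],[0,0,0,0]], gripper=0.5)

```text
time: 43.0
ee_pos: [641.3, 27.8, 268.0]
tool_rot: [3.141, 0.0, 1.625]
force: [0.8, -0.2, 0.3]
width: 42.6
gripper_force: 0.0
```

Request:
servo_tool(series=[[0,0,-0.03,0],[0,0,-0.07,0],[0,0,-0.11,0],[0,0,-0.135,0],[0,0,-0.144,0]])

```text
time: 43.5
ee_pos: [641.9, 27.8, 416.0]
tool_rot: [3.135, 0.001, 1.625]
force: [0.3, 0.0, 1.0]
width: 43.3
gripper_force: 0.0
```

Run:
```python
from plan import *
from h import *
n=now();print(np.round(n,3))
c=snap('scene','pics/s5.png')
cv2.imwrite('pics/s5b.png',cv2.resize(c['img'][170:300,170:330,::-1],None,fx=4.5,fy=4.5,interpolation=cv2.INTER_CUBIC))
seg((*n[:2],410,n[3]),[(520,-150,410,2.2),(564,-237.5,410,2.364)],step=46)
```

```text
[641.931  27.834 416.024   1.625]
[[-0.034, -0.026, 0.0, -0.115], [-0.068, -0.053, 0.0, -0.23], [-0.103, -0.079, 0.0, -0.345], [-0.137, -0.105, 0.0, -0.46], [-0.171, -0.131, 0.0, -0.575]]
[[-0.032, -0.005, 0.0, -0.055], [-0.064, -0.011, 0.0, -0.109], [-0.097, -0.016, 0.0, -0.164]]
```

View pics/s5b.png

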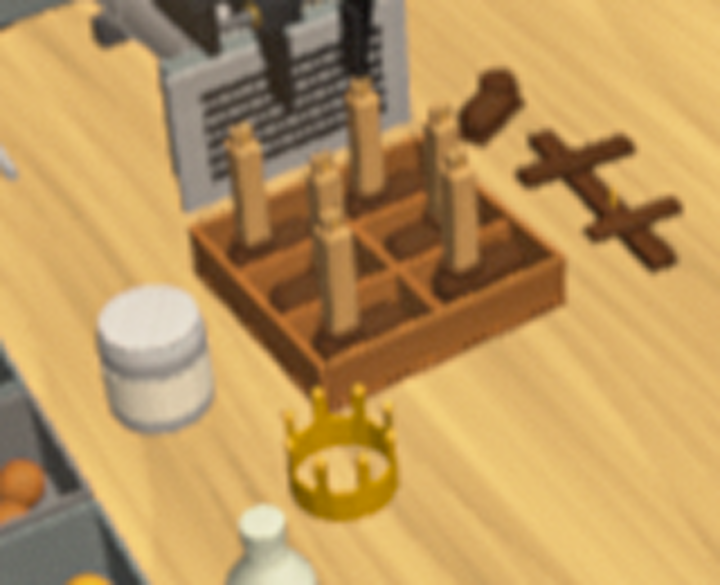

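All six legs stand upright, one per cell (shins at (250,190), (365,145), (325,190), (440,160), (460,210) and (338,275)). I'll move to the knob and check heights on the way.

Request:
servo_tool(series=[[-0.034,-0.026,0,-0.115],[-0.068,-0.053,0,-0.23],[-0.103,-0.079,0,-0.345],[-0.137,-0.105,0,-0.46],[-0.171,-0.131,0,-0.575]], gripper=0.3)

```text
time: 44.05
ee_pos: [518.1, -150.9, 409.3]
tool_rot: [-3.14, -0.003, 2.205]
force: [0.5, 0.2, -0.3]
width: 60.5
gripper_force: 0.0
```

Request:
servo_tool(series=[[-0.032,-0.005,0,-0.055],[-0.064,-0.011,0,-0.11],[-0.097,-0.016,0,-0.164],[-0.097,-0.016,0,-0.164],[-0.097,-0.016,0,-0.164]])

```text
time: 44.55
ee_pos: [563.4, -238.1, 409.1]
tool_rot: [-3.141, -0.004, 2.362]
force: [-0.3, 0.1, -1.0]
width: 60.8
gripper_force: 0.0
```

Run:
```python
from plan import *
from h import *
np.set_printoptions(suppress=True,precision=1)
n=now();print(np.round(n,3));print(rel(n,(564,-237.5,332.5,2.364)))
P=status();S=cloud(snap('scene'))
for i,j,t in((-1,-1,-1),(1,-1,-1),(-1,0,1),(1,0,1),(-1,1,-1),(1,1,-1)):
    x,y=cell(i,j,t)
    for Q in(P,S):
        q=Q.reshape(-1,3);q=q[(np.hypot(q[:,0]-x,q[:,1]-y)<25)&(q[:,2]>115)&(q[:,2]<150)]
        if len(q):print((i,j),len(q),q[:,2].max(),np.median(q,0)-[x,y,0])
```

```text
[ 563.4 -238.1  409.1    2.4]
[np.float64(-0.0), np.float64(0.001), np.float64(0.077), np.float64(-0.002)]
[596. -85. 122.] 140.0
[614. -34. 122.] 139.0
[517. -42. 123.] 140.0
[379. 411. 111.] 132.0
[258. 393. 118.] 131.0
(-1, -1) 70 138.07663036415875 [ -2.2  -1.1 124.5]
(-1, -1) 44 137.08193566156626 [  4.3   1.9 125. ]
(1, -1) 70 138.14118337176114 [ -1.1   1.5 123.2]
(1, -1) 49 139.63518922979927 [  4.    4.3 125.2]
(-1, 0) 70 139.82219898230642 [ -1.3  -1.9 123.9]
(-1, 0) 47 138.65785857727383 [  5.    0.9 124.7]
(1, 0) 68 139.35829342397597 [ -0.7  -0.6 123.2]
(1, 0) 52 138.6749659826486 [  3.6   4.6 124.1]
(-1, 1) 68 140.20685409889916 [ -6.7 -11.1 123.8]
(-1, 1) 49 135.84301691896474 [ -2.2  -7.7 124.7]
(1, 1) 65 138.06687528041357 [ -1.4  -2.  124.2]
(1, 1) 51 139.5182662089178 [  4.4   1.8 123.9]
```

Run:
```python
from plan import *
from h import *
import cv2
c=load('scene');P=cloud(c)
for cl in((-1,1,-1),(1,1,-1)):
    x,y=cell(*cl);q=P.reshape(-1,3);q=q[np.hypot(q[:,0]-x,q[:,1]-y)<32]
    for a,b in((55,70),(70,85),(85,100),(100,118)):
        s=q[(q[:,2]>a)&(q[:,2]<b)];print(cl,a,len(s),np.median(s,0).round(1)-[x,y,0])
```

```text
(-1, 1, -1) 55 28 [ 2.30166987 -3.61651511 62.9       ]
(-1, 1, -1) 70 32 [ 0.10166987 -2.61651511 76.5       ]
(-1, 1, -1) 85 31 [ 0.50166987 -4.71651511 92.2       ]
(-1, 1, -1) 100 39 [ -0.49833013  -3.41651511 109.5       ]
(1, 1, -1) 55 28 [ 7.14507617  6.78376122 63.5       ]
(1, 1, -1) 70 33 [ 5.94507617  6.18376122 77.5       ]
(1, 1, -1) 85 35 [ 6.04507617  5.98376122 92.        ]
(1, 1, -1) 100 38 [  5.04507617   5.68376122 110.2       ]
```

Request:
servo_tool(series=[[0,0.001,0.03,0],[0,0.001,0.06,0],[0,0.001,0.072,0],[0,0.001,0.077,0],[0,0.001,0.077,0]])

```text
time: 45.15
ee_pos: [564.5, -236.6, 334.8]
tool_rot: [-3.142, -0.0, 2.364]
force: [0.2, 0.1, 0.1]
width: 61.1
gripper_force: 0.0
```

Request:
servo_tool(series=[[0,0,0,0],[0,0,0,0],[0,0,0,0],[0,0,0,0],[0,0,0,0]], gripper=1)

```text
time: 45.65
ee_pos: [564.6, -237.1, 335.1]
tool_rot: [3.141, 0.0, 2.364]
force: [0.1, -0.3, 0.3]
width: 28.7
gripper_force: 0.0
```

Request:
servo_tool(series=[[0,0,0,0],[0,0,0,0],[0,0,0,0]])

```text
time: 45.95
ee_pos: [563.7, -238.2, 334.9]
tool_rot: [-3.138, -0.0, 2.363]
force: [-5.2, -4.8, 2.7]
width: 23.1
gripper_force: 30.0
```

Run:
```python
from plan import *
n=now();print(np.round(n,3))
a=np.radians(np.linspace(93.9,153.9,11))[1:]
p0=np.array([571+110*np.cos(np.radians(93.9)),-347+110*np.sin(np.radians(93.9))]);print(p0)
seg((*p0,332.5,2.362),[(571+110*np.cos(t),-347+110*np.sin(t),332.5,2.362) for t in a])
```

```text
[ 563.71  -238.169  334.941    2.363]
[ 563.51831803 -237.25472933]
[[0.007, -0.009, 0.0, 0.0], [0.013, -0.019, 0.0, 0.0], [0.018, -0.029, 0.0, 0.0], [0.022, -0.04, 0.0, 0.0], [0.025, -0.051, 0.0, 0.0]]
[[0.002, -0.011, 0.0, 0.0], [0.002, -0.023, 0.0, 0.0], [0.001, -0.034, 0.0, 0.0], [0.0, -0.046, 0.0, 0.0], [-0.004, -0.057, 0.0, 0.0]]
```

Request:
servo_tool(series=[[0.007,-0.01,0,0],[0.013,-0.02,0,0],[0.018,-0.03,0,0],[0.022,-0.041,0,0],[0.025,-0.052,0,0]])

```text
time: 46.45
ee_pos: [510.0, -253.8, 334.8]
tool_rot: [3.137, -0.005, 2.366]
force: [2.6, 8.5, 3.6]
width: 23.1
gripper_force: 30.0
```

Request:
servo_tool(series=[[0.002,-0.011,0,0],[0.002,-0.023,0,0],[0.001,-0.034,0,0],[-0.001,-0.046,0,0],[-0.004,-0.057,0,0]])

```text
time: 46.95
ee_pos: [472.9, -298.6, 335.0]
tool_rot: [3.139, -0.002, 2.366]
force: [2.6, 6.4, 3.7]
width: 23.3
gripper_force: 30.0
```

Request:
servo_tool(series=[[0,0,0,0],[0,0,0,0],[0,0,0,0]])

```text
time: 47.25
ee_pos: [472.5, -299.4, 335.0]
tool_rot: [-3.141, -0.002, 2.364]
force: [-4.0, 4.2, 5.7]
width: 23.1
gripper_force: 30.0
```

Request:
servo_tool(series=[[0,0,0,0],[0,0,0,0],[0,0,0,0],[0,0,0,0],[0,0,0,0]], gripper=0.3)

```text
time: 47.75
ee_pos: [473.1, -300.0, 334.6]
tool_rot: [-3.142, 0.0, 2.364]
force: [0.7, 0.6, -0.5]
width: 55.1
gripper_force: 0.0
```

Request:
servo_tool(series=[[0,0,-0.03,0],[0,0,-0.07,0],[0,0,-0.1,0],[0,0,-0.12,0]])

```text
time: 48.15
ee_pos: [473.3, -300.2, 457.8]
tool_rot: [3.141, 0.004, 2.364]
force: [0.8, -0.3, 0.0]
width: 60.7
gripper_force: 0.0
```

Request:
servo_tool(series=[[0.03,-0.03,0,0],[0.06,-0.06,0,0],[0.08,-0.09,0,0],[0.08,-0.1,0,0],[0.08,-0.1,0,0]])

```text
time: 48.65
ee_pos: [345.2, -315.8, 455.1]
tool_rot: [-3.141, 0.001, 2.361]
force: [0.1, -0.2, -0.5]
width: 60.8
gripper_force: 0.0
```

Run:
```python
from plan import *
from h import *
np.set_printoptions(suppress=True,precision=1)
print(np.round(now(),2));P=status();c=load('top')
for k,Q in(('t',P),('s',cloud(snap('scene')))):
    m=(Q[...,2]>165)&(Q[...,2]<187)&(Q[...,1]<-260)&(Q[...,1]>-340)&(Q[...,0]<520)&(Q[...,0]>430);q=Q[m]
    if len(q):print(k,len(q),q.min(0),q.max(0))
a=cv2.resize(c['img'][160:280,240:500,::-1],None,fx=3,fy=3,interpolation=cv2.INTER_CUBIC);cv2.imwrite('pics/t9.png',a)
```

```text
[ 345.2 -315.8  455.1    2.4]
[631. -86. 123.] 141.0
[614. -34. 122.] 138.0
[517. -42. 122.] 139.0
[378. 411. 110.] 134.0
[258. 393. 117.] 137.0
t 95 [ 461.4 -312.9  165.4] [ 484.9 -288.2  183.2]
s 42 [ 461.4 -309.5  165.2] [ 486.  -284.7  182.2]
```

View pics/t9.png

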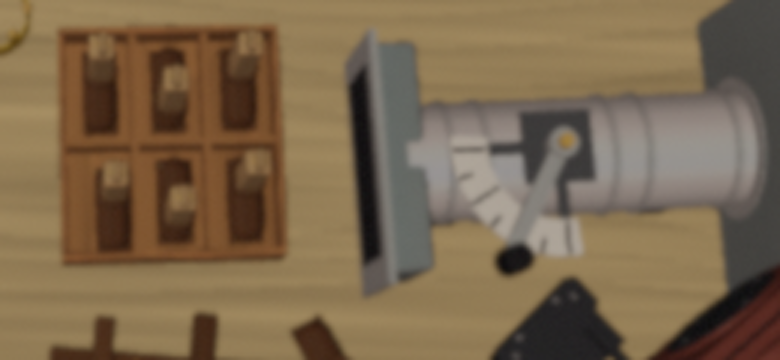

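The lever covers the 30° tick, with the 15° and 0° ticks visible beyond it and the knob at (515,258). All six legs stand in their cells and the arm is clear.

```bash
python3 -c "
from station import manip
print(manip.finish_job())"
```

```text
the job is handed in; nothing more can be done
None
```

I opened the damper fully, stood all six legs upright in a cell of their own, then set the lever back to about 30° and handed the job in; the hand-in call returned no verdict.

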